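# Book in cartons through the tag reader and file them in the stock row

## Task

Book in the new mid-height cartons standing about the bench: stand them all upright in a line along the fence on the reader's infeed (the right-hand end of its deck, as the robot sees it), broad sides facing one another, then with the push stick slide the line along the fence until all of them are under the clear hood together, flat and square against the fence, let it read for half a second, and push them on with the stick, still along the fence, until they stand clear of the hood on the other side. Lay the push stick back in its black tray, open up the stock row by sliding its neighbours apart, and file all the new cartons upright and square in the row tray, turned as the others are, between the two tall cartons and the two short ones, which stay standing in the tray. Keep your fingers off cartons under the hood and leave the other things on the bench alone.

Things in the scene. Friction and masses are not known exactly. Their poses are not given: they have to be found in the camera images.
- reader: bench-top tag reader, fixed. Origin: at bench level on the fence face, half-way along the hood. y runs along the fence in the feed direction (infeed -y, outfeed +y); x points square into the fence, away from the robot. Steel deck: top 20 mm above the bench, x -105 to 0 mm, y -265 to +285 mm
- reader_fence (a point): point on the fence face and on its top edge, 45 mm above the bench, half-way along the hood. The fence rail runs the whole length of the deck on its far side and is 28 mm thick. A carton that touches it has its centre 30 mm from the face. Axes as the reader's
- reader_hood (a point): middle of the clear flat hood's underside, 115 mm above the bench (top 125 mm), 20 mm on the robot's side of the fence face; the hood reaches 75 mm either way along the fence and to 75 mm from the fence face; an upright panel carries it above the fence. It is open at both ends and on the robot's side. Axes as the reader's
- stick_tray: shallow black tray, fixed, in which the push stick lies: 330 (x) x 56 (y) x 12 mm high, wall and floor 4 mm; origin under its centre
- stick_grip (a point): point in the handle of the wooden push stick (0.16 kg), 60 mm above its underside. The stick is a flat bar 290 x 30 x 20 mm, 45 mm behind to 245 mm ahead of this point, with an upright handle block 60 (x) x 26 (y) mm here, up to 82 mm above the underside. x: along the bar to the tip, z up. It balances about 43 mm ahead
- row_tray: stock row tray of dark sheet metal, fixed: 84 (x) x 353 (y) x 15 mm high, wall and floor 4 mm (inside 76 x 345 mm); origin under its centre, y along the row. The cartons in it stand side by side with their 60 mm side across the tray; they slide along it when pushed; at the start the gap between tall and short ones is narrower than a carton
- new1_mid (a point): new plain cardboard carton, 60 (its x) x 44 (its y) x 70 mm tall (z), taped shut; this point is its centre, 35 mm above its base; 0.11 to 0.22 kg. One of two or three alike, standing on the bench at the start
- new2_mid (a point): new plain cardboard carton, 60 (its x) x 44 (its y) x 70 mm tall (z), taped shut; this point is its centre, 35 mm above its base; 0.11 to 0.22 kg. One of two or three alike, standing on the bench at the start
- new3_mid (a point): new plain cardboard carton, 60 (its x) x 44 (its y) x 70 mm tall (z), taped shut; this point is its centre, 35 mm above its base; 0.11 to 0.22 kg. One of two or three alike, standing on the bench at the start
- tall1_mid (a point): tall stock plain cardboard carton, 60 (its x) x 44 (its y) x 88 mm tall (z), taped shut; this point is its centre, 44 mm above its base; one of two at the +y end of the row
- tall2_mid (a point): tall stock plain cardboard carton, 60 (its x) x 44 (its y) x 88 mm tall (z), taped shut; this point is its centre, 44 mm above its base; one of two at the +y end of the row
- short1_mid (a point): short stock plain cardboard carton, 60 (its x) x 44 (its y) x 52 mm tall (z), taped shut; this point is its centre, 26 mm above its base; one of two at the -y end of the row
- short2_mid (a point): short stock plain cardboard carton, 60 (its x) x 44 (its y) x 52 mm tall (z), taped shut; this point is its centre, 26 mm above its base; one of two at the -y end of the row
- tape_roll: roll of clear packing tape, 84 mm across, 48 mm high, lying flat among the new cartons; bystander, origin under its centre
- mug: white mug, bystander beyond the reader
- stapler: stapler, 135 mm long, bystander beyond the reader
- pen_pot: square pen pot, 80 mm, bystander beyond the reader
- cutter: small screwdriver, 150 mm, bystander at the left of the bench

How it is judged:
By the outcome, as a careful person would: the job done as asked, in the order asked, and still so for the second after the job is handed in, with the robot touching nothing.
Of new1, new2, new3 only 2 to 3 are there at a start; the rules pass over those that are not, and their reading is None.
At some moment in a run one of new1, new2, new3 may be knocked a few centimetres aside while the robot is not near it.
Once in a run the grip may slacken for a moment while it holds something.
It also fails if it takes over 210 s, if anything falls off the work surface, if the arm or the gripper's body presses on something with over 40 N, if the wrist force passes 120 N, or if a joint passes its speed limit or range.

## Robot

A 7-joint arm with a two-finger parallel gripper is mounted at the origin on the work surface. World frame = base frame: x ahead of the robot, y to its left, z up, the work surface at z = 0. Lengths are in m, angles in rad, forces in N, time in s.
With the tool pointing down it reaches from about 0.35 to 0.9 m from the base axis. Payload 8.1 kg.
Tool frame: the origin (TCP) lies at the centre of the arm's flange, where the gripper is bolted on; the fingertips stand 178 mm ahead of it and the grasp point (between the pads) lies 159 mm ahead of it; z points along the fingers, y is the direction in which the jaws open and shut (so a half turn about z gives the same grasp; the last joint's range is limited). The gripper opens to 92 mm and grips with 3 to 60 N. Pads are 19 mm wide; open, the fingers measure 130 mm over their backs; the gripper's body (75 mm by 190 mm) begins 47 mm behind the grasp point.
Start: joints at [1.116, 0.434, 0.025, 1.573, -0.012, 1.134, -0.075], TCP at [0.215, -0.587, 0.405] pointing down, gripper open.
Joint ranges: [-2.62, 2.62], [-0.44, 2.09], [-1.27, 1.32], [0.08, 2.57], [-1.32, 4.46], [0.12, 2], [-2.74, 2.74]. Speed limits (rad/s): [2.22, 2.22, 3.01, 3.01, 3.14, 3.14, 3.14].

## Interface

Orientations are given as a rotation vector (axis times angle).
In Python, from cell import arm gives the robot as it stands. The module is installed in compiled form; this text tells all that it offers.
- The arm moves only by the tool move_arm, never from a script. Its argument "steps" is a list of rows, each a list of 4 numbers: the shift along the tool's x, y, z in mm, then the turn about the tool's z in rad. In form: [[x, y, z, twist], ...]. A call has 1 to 20 rows; each row is the pose to reach, as a shift and turn from the pose commanded when the call began, along the tool's axes at that moment; what a row does not reach only later rows make up. A row lasts 1/8 s, in which the tool goes at most 62.5 mm and 10.7 degrees, less where a joint would pass 70% of its speed; a pose out of reach is approached as far as the arm can. A call with a gripper value outside its range is refused whole. "grip" is the finger opening in mm, from 0 to 91.8, set as the call begins (left out, the last holds). The fingers move at their own pace and stop on an object; "grip_force" is the grip in N (left out, the last holds). Time passes only in rows, so rows that repeat a pose let the fingers close. It gives the time, the measured TCP pose, the force and the opening at its end, in the units of the state.
- arm.observe(): the state, without advancing time (a new reading comes with each control period).
- arm.get_image(name): name is "scene" or "top" or "wrist"; returns the picture (420x560x3 uint8, red, green, blue); there is no depth.
- arm.camera_info(name): a dict with "mtx" (3x3 intrinsics, pixels), "dist_coeffs" ([k1, k2, p1, p2, k3] as OpenCV has them; the pictures are not rectified), "pose" (4x4, takes a point from camera to world coordinates); the wrist camera has in their place "T_tool_cam" (4x4, takes a point from camera to tool coordinates, whose origin is the TCP and whose axes are the flange's). Camera axes: x right, y down, z forward; pixel columns grow to the right and rows downward; lengths in m; the calibration is good to about 2 mm. A picture is of the moment at which its call begins: read the wrist's pose just before it. camera_info takes no time and is no camera call.
- arm.sign_off(): hands the job in, once; it reports no verdict.
The state is a dict: "clock": time; "joints": joint angles; "dq": joint speeds; "joint_efforts": joint torques, N m; "position": TCP position; "ee_rot": TCP orientation; "force": force on the tool from outside, world axes, zero at the start; "ft_torque": the same for the moment, N m; "width": opening from 0.0 (shut) to 1.0 (fully open).
Only numpy, scipy, OpenCV 4.12 (cv2) and the standard library are available. Lean on these libraries where they do the work, as an engineer would, in place of code of your own. Each camera call takes 0.05 s, during which the arm holds its last target.

## Working session

There is one attempt and no reset: what is moved stays moved. The work goes in short steps, Python scripts to look and compute and a tool call to move; the robot and the scene stay as the last step left them, time stands still between calls to the robot, and variables do not carry over. Pictures are saved under pics/ and viewed, and the job is handed in when it is done.

Besides the shell and the picture viewer there is one more tool, called after ">>>" as name(argument=value, ...) on one line, values as JSON. move_arm: Moves the arm, as the interface text tells. Its arguments: {"type":"object","properties":{"steps":{"type":"array"},"grip":{"type":"number"},"grip_force":{"type":"number"}},"required":["steps"]}

```bash
mkdir -p pics; python3 - <<'E'
from cell import arm
import cv2, numpy as np
np.set_printoptions(precision=4,suppress=True)
s=arm.observe(); print({k:np.round(v,4) for k,v in s.items()})
for n in ["scene","top","wrist"]:
    im=arm.get_image(n); cv2.imwrite(f"pics/a_{n}.png",im[:,:,::-1])
    c=arm.camera_info(n); print(n,c)
E
```

```text
{'clock': np.float64(0.0), 'joints': array([ 1.1164,  0.4352,  0.025 ,  1.5741, -0.0116,  1.134 , -0.0751]), 'dq': array([-0.0013, -0.0001, -0.0015,  0.0005, -0.001 ,  0.0001, -0.0021]), 'joint_efforts': array([  0.0005, -66.7859,   0.9856, -31.4471,  -0.0604,   0.0427,
         0.0001]), 'position': array([ 0.2153, -0.5865,  0.4039]), 'ee_rot': array([-3.0916, -0.5494,  0.0007]), 'force': array([-0.1717,  0.2512, -0.3281]), 'ft_torque': array([-0.0036, -0.0098, -0.0221]), 'width': np.float64(0.9987)}
scene {'mtx': array([[465.7951,   0.    , 280.8106],
       [  0.    , 465.7951, 212.4735],
       [  0.    ,   0.    ,   1.    ]]), 'dist_coeffs': array([-0.0203,  0.    ,  0.    ,  0.    ,  0.    ]), 'pose': array([[-0.8264,  0.3934, -0.4028,  1.1166],
       [ 0.563 ,  0.5873, -0.5815,  0.771 ],
       [ 0.0078, -0.7073, -0.7068,  0.9947],
       [ 0.    ,  0.    ,  0.    ,  1.    ]])}
top {'mtx': array([[482.9012,   0.    , 285.5086],
       [  0.    , 482.9012, 209.1629],
       [  0.    ,   0.    ,   1.    ]]), 'dist_coeffs': array([-0.137,  0.   ,  0.   ,  0.   ,  0.   ]), 'pose': array([[ 0.0069, -0.9913,  0.1311,  0.4661],
       [-1.    , -0.0077, -0.0052,  0.047 ],
       [ 0.0062, -0.1311, -0.9914,  1.2471],
       [ 0.    ,  0.    ,  0.    ,  1.    ]])}
wrist {'mtx': array([[341.1388,   0.    , 279.0234],
       [  0.    , 341.1388, 209.3024],
       [  0.    ,   0.    ,   1.    ]]), 'dist_coeffs': array([-0.0364,  0.    ,  0.    ,  0.    ,  0.    ]), 'T_tool_cam': array([[ 0.0002, -0.9668, -0.2554,  0.0682],
       [ 1.    ,  0.0003, -0.0001, -0.0002],
       [ 0.0001, -0.2554,  0.9668,  0.0203],
       [ 0.    ,  0.    ,  0.    ,  1.    ]])}
```

View pics/a_scene.png

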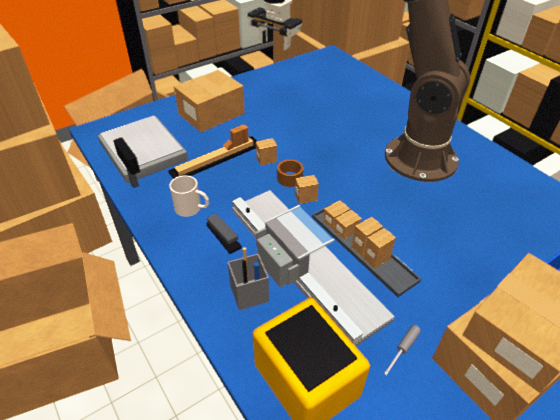

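View pics/a_top.png

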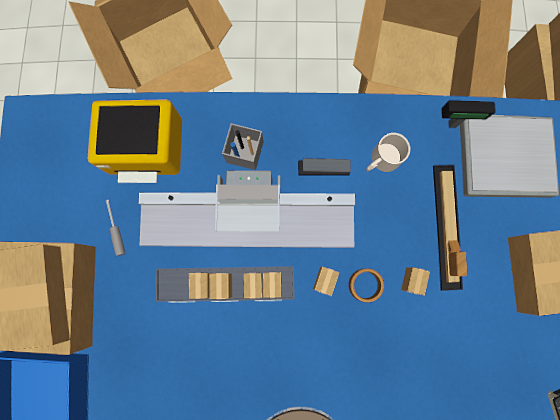

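View pics/a_wrist.png

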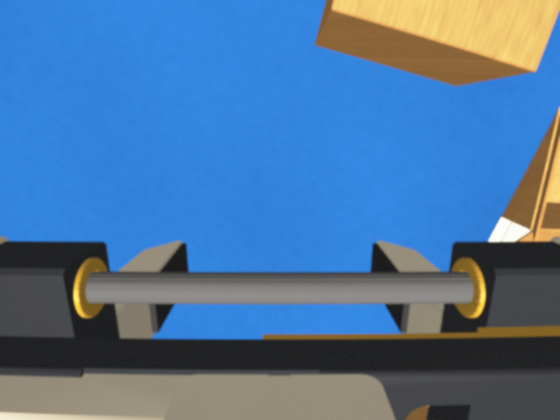

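```bash
cat > h.py <<'E'
from cell import arm
import cv2, numpy as np
from scipy.spatial.transform import Rotation as R
np.set_printoptions(precision=4,suppress=True)
def cam(n,st=None):
    c=arm.camera_info(n)
    if n=="wrist":
        st=st or arm.observe(); T=np.eye(4); T[:3,:3]=R.from_rotvec(st["ee_rot"]).as_matrix(); T[:3,3]=st["position"]
        P=T@c["T_tool_cam"]
    else: P=c["pose"]
    return c["mtx"],c["dist_coeffs"],P
def proj(C,pts):
    K,d,P=C; Pi=np.linalg.inv(P)
    r,_=cv2.Rodrigues(Pi[:3,:3]); return cv2.projectPoints(np.array(pts,float).reshape(-1,1,3),r,Pi[:3,3],K,d)[0].reshape(-1,2)
def ray(C,uv):
    K,d,P=C; n=cv2.undistortPoints(np.array(uv,float).reshape(-1,1,2),K,d).reshape(-1,2)
    return P[:3,3],(P[:3,:3]@np.c_[n,np.ones(len(n))].T).T
def onz(C,uv,z):
    o,d=ray(C,uv); return o+d*((z-o[2])/d[:,2])[:,None]
def tri(C1,u1,C2,u2):
    out=[]
    o1,d1=ray(C1,u1);o2,d2=ray(C2,u2)
    for a,b in zip(d1,d2):
        a=a/np.linalg.norm(a);b=b/np.linalg.norm(b)
        t=np.linalg.lstsq(np.c_[a,-b],o2-o1,rcond=None)[0]
        p,q=o1+t[0]*a,o2+t[1]*b; out.append(np.r_[(p+q)/2,np.linalg.norm(p-q)])
    return np.array(out)
def grab(n,name,crop=None,s=1):
    st=arm.observe(); im=arm.get_image(n)[:,:,::-1].copy()
    cv2.imwrite(f"pics/{name}_raw.png",im)
    if crop: x0,y0,x1,y1=crop; im=im[y0:y1,x0:x1]
    if s!=1: im=cv2.resize(im,None,fx=s,fy=s,interpolation=cv2.INTER_CUBIC)
    cv2.imwrite(f"pics/{name}.png",im); return st
def yaw(st):  # direction of tool y axis in world (deg), tool x
    M=R.from_rotvec(st["ee_rot"]).as_matrix(); return M
def go(x,y,z,ty_deg=None,st=None):
    """steps to bring GRASP point to world x,y,z with jaw axis at ty_deg (world, mod 180)"""
    st=st or arm.observe(); M=yaw(st); p=st["position"]
    tgt=np.array([x,y,z+0.159]); d=M.T@(tgt-p)*1000
    cur=np.degrees(np.arctan2(M[1,1],M[0,1]))
    tw=0
    if ty_deg is not None:
        dd=(cur-ty_deg+90)%180-90; tw=np.radians(dd)
    print("grasp now",p-[0,0,.159],"jaw deg %.1f"%cur,"q7 %.2f"%st["joints"][6],"-> step",np.round(d,1),"twist %.3f"%tw)
    return d,tw
def info():
    s=arm.observe();M=yaw(s)
    print("t %.2f"%s["clock"],"grasp",(s["position"]+M[:,2]*.159),"jaw %.2f"%np.degrees(np.arctan2(M[1,1],M[0,1])),"zax",M[:,2],"F",s["force"],"w %.1f"%(s["width"]*91.8),"q",s["joints"])
E
python3 - <<'E'
import cv2
a=cv2.imread("pics/a_top.png")
for n,(x0,y0,x1,y1) in dict(c1=(300,250,480,310),c2=(130,160,370,320),c3=(400,150,480,300)).items():
    im=a[y0:y1,x0:x1]; s=min(800/(x1-x0),600/(y1-y0)); s=int(s*10)/10
    cv2.imwrite(f"pics/{n}.png",cv2.resize(im,None,fx=s,fy=s,interpolation=cv2.INTER_CUBIC)); print(n,s)
a=cv2.imread("pics/a_scene.png")
for n,(x0,y0,x1,y1) in dict(s1=(160,120,330,210),s2=(220,180,430,345)).items():
    im=a[y0:y1,x0:x1]; s=min(800/(x1-x0),600/(y1-y0)); s=int(s*10)/10
    cv2.imwrite(f"pics/{n}.png",cv2.resize(im,None,fx=s,fy=s,interpolation=cv2.INTER_CUBIC)); print(n,s)
E
```

```text
c1 4.4
c2 3.3
c3 4.0
s1 4.7
s2 3.6
```

View pics/c1.png

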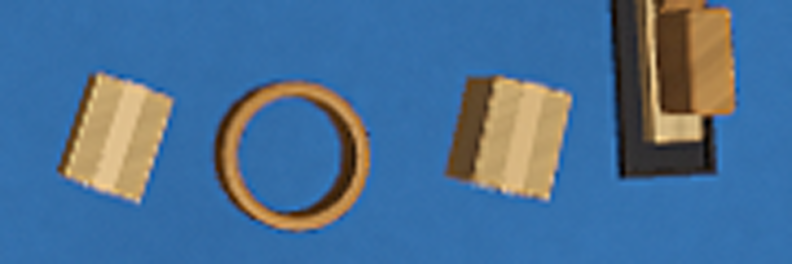

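View pics/c2.png

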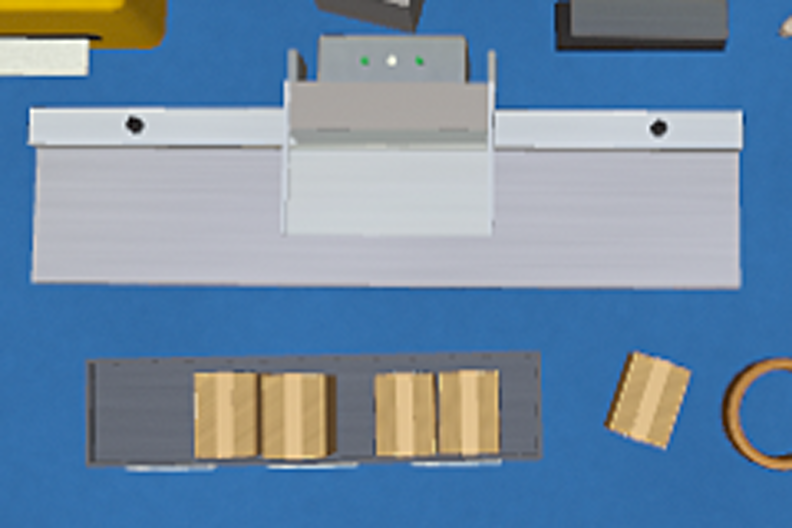

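View pics/c3.png

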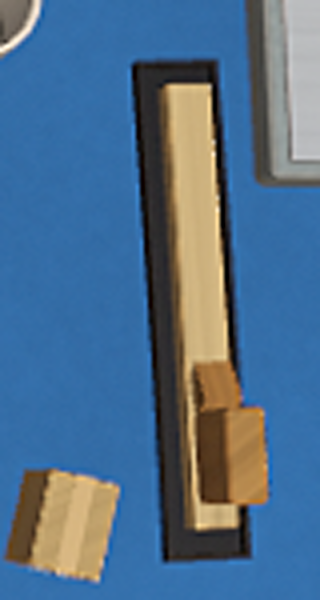

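View pics/s1.png

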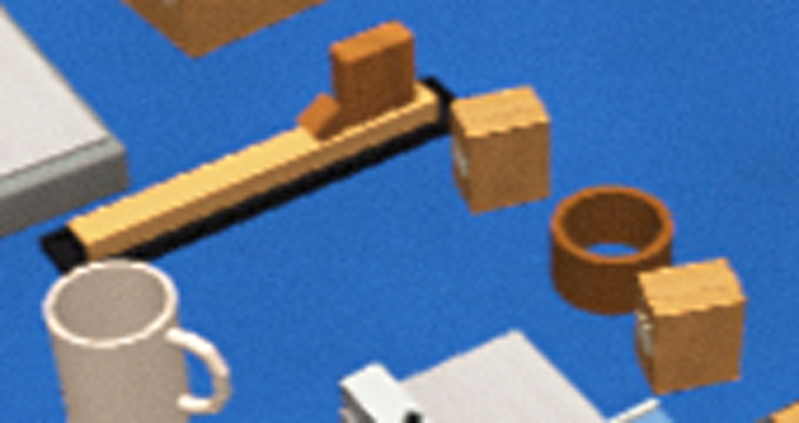

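View pics/s2.png

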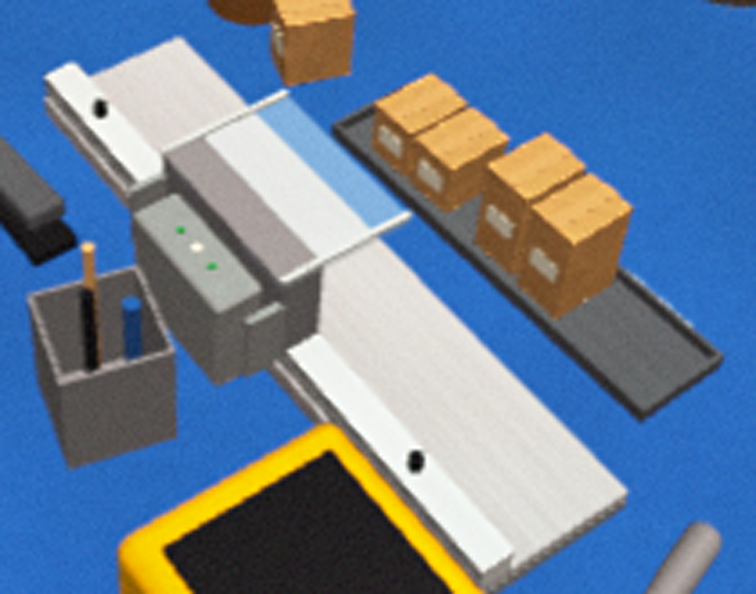

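```bash
python3 - <<'E'
from h import *
T=cam("top");S=cam("scene")
def ct(p,o,s): return (np.array(p,float)+.5)/s-.5+np.array(o)
A=ct([(97,73),(173,98),(139,202),(60,175)],(300,250),4.4)
B=ct([(494,77),(572,95),(549,200),(476,185)],(300,250),4.4)
for n,c in(("A",A),("B",B)):
    w=onz(T,c,.07);print(n,w[:,:2].tolist(),"c",w.mean(0)); e=np.diff(np.r_[w,w[:1]],axis=0);print(np.linalg.norm(e,axis=1),np.degrees(np.arctan2(e[:,1],e[:,0])))
# scene top faces
As=ct([(635,283),(726,258),(746,297),(648,311)],(160,120),4.7)
Bs=ct([(452,108),(531,88),(550,117),(466,135)],(160,120),4.7)
print("tri A",tri(T,[A.mean(0)],S,[As.mean(0)]),"B",tri(T,[B.mean(0)],S,[Bs.mean(0)]))
d=ct([(33,283),(740,288)],(130,160),3.3);print("deck near",onz(T,d,.02))
f=ct([(33,147),(742,149)],(130,160),3.3);print("fence",onz(T,f,.045))
print("hood near",onz(T,ct([(283,236),(492,236)],(130,160),3.3),.125))
r=ct([(88,362),(540,352),(540,460),(88,466)],(130,160),3.3);w=onz(T,r,.015);print("rowtray",w,w.mean(0))
for n,x0,x1,y0,y1,z in(("t1",194,256,373,457,.088),("t2",260,328,373,457,.088),("s1",376,435,373,456,.052),("s2",440,498,370,455,.052)):
    w=onz(T,ct([(x0,y0),(x1,y0),(x1,y1),(x0,y1)],(130,160),3.3),z);print(n,w.mean(0),w.max(0)-w.min(0))
h=ct([(228,406),(268,408),(266,505),(226,502)],(400,150),4);
hs=ct([(330,43),(399,21),(413,37),(346,60)],(160,120),4.7)
print("handle tri",tri(T,[h.mean(0)],S,[hs.mean(0)])); w=onz(T,h,.086);print(w,w.mean(0))
tr=ct([(133,62),(216,60),(251,558),(163,561)],(400,150),4);w=onz(T,tr,.012);print("stray",w,w.mean(0))
tip=ct([(163,86),(210,85)],(400,150),4); end=ct([(185,529),(238,529)],(400,150),4)
w1=onz(T,tip,.024);w2=onz(T,end,.024);print("bar",w1,w2); v=w1.mean(0)-w2.mean(0);print(np.linalg.norm(v),np.degrees(np.arctan2(v[1],v[0])))
E
```

```text
A [[0.4826927983557386, -0.047915049908694336], [0.46910013734931105, -0.08995748722275632], [0.4120740716941452, -0.07104913392434622], [0.42668846440815517, -0.027556990782893677]] c [ 0.4476 -0.0591  0.07  ]
[0.0442 0.0601 0.0459 0.0596] [-107.9164  161.6558   71.4264  -19.9766]
B [[0.48079079410483466, -0.2700711143709367], [0.47064808947383685, -0.31446022271684165], [0.41248962134474104, -0.3002073742733504], [0.42105126082726296, -0.2588832635822128]] c [ 0.4462 -0.2859  0.07  ]
[0.0455 0.0599 0.0422 0.0608] [-102.8709  166.23     78.2949  -10.6073]
tri A [[ 0.4482 -0.0598  0.0686  0.0017]] B [[ 0.4463 -0.287   0.0665  0.0005]]
deck near [[ 0.5316  0.4145  0.02  ]
 [ 0.5326 -0.1344  0.02  ]]
fence [[ 0.6349  0.4116  0.045 ]
 [ 0.6375 -0.1333  0.045 ]]
hood near [[0.5614 0.2045 0.125 ]
 [0.5626 0.0565 0.125 ]]
rowtray [[0.4711 0.37   0.015 ]
 [0.4828 0.0198 0.015 ]
 [0.4003 0.0193 0.015 ]
 [0.3911 0.3676 0.015 ]] [0.4363 0.1942 0.015 ]
t1 [0.4341 0.2491 0.088 ] [0.0611 0.0466 0.    ]
t2 [0.4348 0.1989 0.088 ] [0.061  0.0505 0.    ]
s1 [0.4352 0.1204 0.052 ] [0.0618 0.0447 0.    ]
s2 [0.4371 0.0732 0.052 ] [0.0632 0.0437 0.    ]
handle tri [[ 0.4889 -0.3907  0.0838  0.0006]]
[[ 0.5192 -0.3789  0.086 ]
 [ 0.5179 -0.4044  0.086 ]
 [ 0.4587 -0.4013  0.086 ]
 [ 0.4607 -0.3759  0.086 ]] [ 0.4891 -0.3901  0.086 ]
stray [[ 0.7504 -0.3499  0.012 ]
 [ 0.7527 -0.4071  0.012 ]
 [ 0.4241 -0.4188  0.012 ]
 [ 0.4228 -0.3599  0.012 ]] [ 0.5875 -0.3839  0.012 ]
bar [[ 0.7318 -0.3657  0.024 ]
 [ 0.733  -0.3977  0.024 ]] [[ 0.4434 -0.3709  0.024 ]
 [ 0.4431 -0.4061  0.024 ]]
0.2892081537837502 1.3393462005117485
```

```bash
python3 - <<'E'
from h import *
T=cam("top");S=cam("scene")
print("stapler",onz(T,[(298,174),(350,174),(298,158),(350,158)],.04))
print("mug", onz(T,[(372,165),(390,172),(390,135)],.09))
# mug height: scene rim near left vs top
info(); go(.448,-.0595,.16,-19)
go(.448,-.0595,.05,-19)
E
```

```text
stapler [[ 0.7163  0.0095  0.04  ]
 [ 0.7177 -0.1235  0.04  ]
 [ 0.7582  0.0096  0.04  ]
 [ 0.7596 -0.1241  0.04  ]]
mug [[ 0.7305 -0.1713  0.09  ]
 [ 0.7134 -0.2158  0.09  ]
 [ 0.8078 -0.2185  0.09  ]]
t 0.15 grasp [ 0.2152 -0.5864  0.2451] jaw -69.85 zax [-0.0005  0.0011 -1.    ] F [ 0.2551 -0.2152 -0.3623] w 92.3 q [ 1.1164  0.4351  0.025   1.5739 -0.0116  1.134  -0.0751]
grasp now [ 0.2153 -0.5866  0.2451] jaw deg -69.8 q7 -0.08 -> step [ 400.1 -414.5   85.6] twist -0.887
grasp now [ 0.2153 -0.5866  0.2451] jaw deg -69.8 q7 -0.08 -> step [ 400.1 -414.4  195.6] twist -0.887
```

>>> move_arm(steps=[[100,-104,20,-0.2],[200,-208,40,-0.45],[300,-310,70,-0.7],[400,-414.5,85,-0.887],[400,-414.5,85,-0.887],[400,-414.5,85,-0.887],[400,-414.5,85,-0.887],[400,-414.5,85,-0.887],[400,-414.5,85,-0.887],[400,-414.5,85,-0.887],[400,-414.5,85,-0.887],[400,-414.5,85,-0.887],[400,-414.5,85,-0.887]], grip=91)

```text
clock: 1.78
position: [0.4477, -0.0611, 0.3198]
ee_rot: [2.56, 1.821, -0.001]
force: [0.2, 1.1, 0.0]
width: 0.988
```

```bash
python3 - <<'E'
from h import *
info(); go(.448,-.0595,.05,-19); grab("wrist","b_wrist"); grab("top","b_top",(130,160,530,320),2)
E
```

```text
t 1.77 grasp [ 0.4477 -0.0612  0.1608] jaw -19.16 zax [-0.0001 -0.0006 -1.    ] F [0.2215 1.1097 0.049 ] w 90.7 q [ 0.3723  0.295  -0.4308  2.058   0.1674  0.8214 -0.491 ]
grasp now [ 0.4477 -0.0611  0.1608] jaw deg -19.2 q7 -0.49 -> step [  1.7  -0.3 110.8] twist -0.003
```

View pics/b_wrist.png

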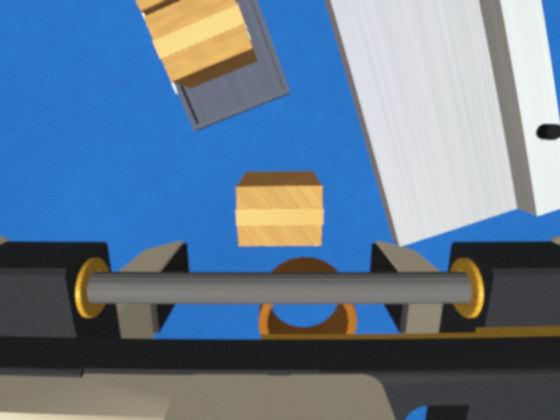

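View pics/b_top.png

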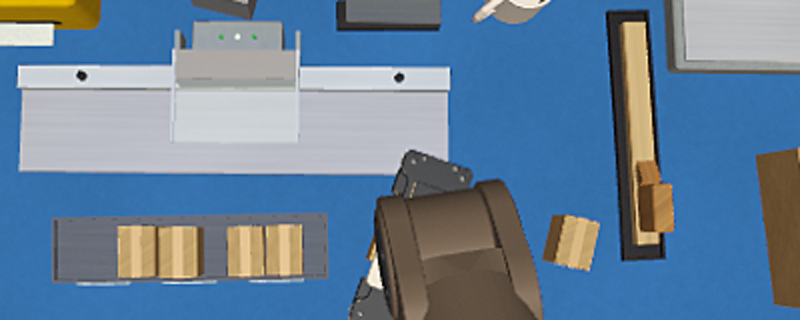

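```bash
python3 - <<'E'
from h import *
W=cam("wrist"); w=onz(W,[(236,187),(324,187),(322,246),(237,246)],.07);print(w,w.mean(0)); e=np.diff(w,axis=0); print(np.linalg.norm(e,axis=1),np.degrees(np.arctan2(e[:,1],e[:,0])))
E
```

```text
[[ 0.4274 -0.0288  0.07  ]
 [ 0.4843 -0.0486  0.07  ]
 [ 0.4703 -0.0892  0.07  ]
 [ 0.4127 -0.0692  0.07  ]] [ 0.4487 -0.059   0.07  ]
[0.0602 0.043  0.0609] [ -19.1192 -109.0958  160.8839]
```

>>> move_arm(steps=[[2,0,40,0],[2,0,80,0],[2,0,105,0],[2,0,111,0],[2,0,111,0],[2,0,111,0]])

```text
clock: 2.62
position: [0.4492, -0.0581, 0.2097]
ee_rot: [2.557, 1.823, 0.002]
force: [-0.1, 0.5, 0.3]
width: 0.988
```

>>> move_arm(steps=[[0,0,0,0],[0,0,0,0],[0,0,0,0],[0,0,0,0],[0,0,0,0],[0,0,0,0]], grip=40, grip_force=30)

```text
clock: 3.38
position: [0.4488, -0.0579, 0.2088]
ee_rot: [2.558, 1.824, 0.0]
force: [-1.6, -0.3, 5.0]
width: 0.65
```

```bash
python3 - <<'E'
from h import *
info(); go(.600,-.005,.11,0.27)
E
```

```text
t 3.38 grasp [ 0.4488 -0.058   0.0498] jaw -19.03 zax [ 0.0001 -0.0001 -1.    ] F [-1.6168 -0.2769  4.9802] w 59.7 q [ 0.2862  0.4741 -0.3551  2.1632  0.3082  0.5511 -0.6295]
grasp now [ 0.4488 -0.0579  0.0498] jaw deg -19.0 q7 -0.63 -> step [ 99.4 125.7 -60.2] twist -0.337
```

>>> move_arm(steps=[[0,0,-25,0],[20,25,-50,-0.05],[50,63,-60,-0.17],[80,100,-60,-0.28],[99,125,-60,-0.337],[99,125,-60,-0.337],[99,125,-60,-0.337],[99,125,-60,-0.337],[99,125,-60,-0.337]])

```text
clock: 4.5
position: [0.5986, -0.0055, 0.2688]
ee_rot: [2.217, 2.226, -0.001]
force: [0.2, -0.4, -1.1]
width: 0.654
```

```bash
python3 - <<'E'
from h import *
info(); go(.600,-.005,.072,0.27);grab("wrist","d_wrist"); 
E
```

```text
t 4.50 grasp [ 0.5986 -0.0056  0.1098] jaw 0.25 zax [-0.0003 -0.0005 -1.    ] F [ 0.1694 -0.4359 -1.0885] w 60.0 q [ 0.2376  0.5808 -0.4618  1.7581  0.3237  0.8789 -0.3633]
grasp now [ 0.5986 -0.0055  0.1098] jaw deg 0.2 q7 -0.36 -> step [ 0.5  1.4 37.8] twist -0.000
```

View pics/d_wrist.png

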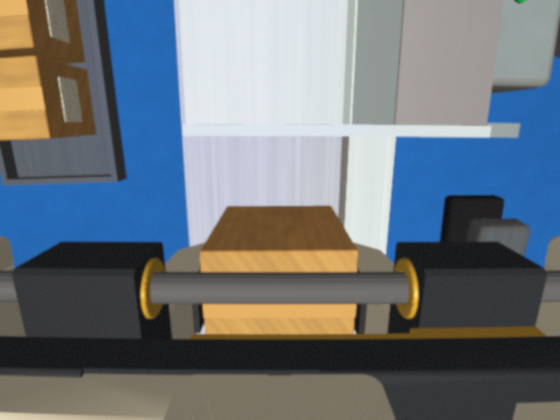

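>>> move_arm(steps=[[0,0,15,0],[0,0,30,0],[0,0,36,0],[0,0,38,0],[0,2,38,0],[0,4,38,0],[0,6,38,0],[0,7,38,0]])

```text
clock: 5.55
position: [0.6064, -0.0051, 0.2309]
ee_rot: [2.216, 2.227, 0.001]
force: [-0.2, 0.3, -1.4]
width: 0.653
```

```bash
python3 - <<'E'
from h import *
info()
E
```

```text
t 5.55 grasp [ 0.6065 -0.0051  0.0719] jaw 0.28 zax [ 0.0005 -0.     -1.    ] F [-0.2367  0.3121 -1.4187] w 60.0 q [ 0.2191  0.6369 -0.4397  1.7673  0.355   0.8161 -0.3862]
```

>>> move_arm(steps=[[0,1,1,0],[0,1.5,1,0],[0,2,1,0],[0,2,1,0]])

```text
clock: 6.05
position: [0.6082, -0.0051, 0.2297]
ee_rot: [2.216, 2.227, -0.0]
force: [-0.2, -0.0, -1.7]
width: 0.653
```

>>> move_arm(steps=[[0,1,0.5,0],[0,2,0.5,0],[0,2,0.5,0]])

```text
clock: 6.42
position: [0.6096, -0.005, 0.229]
ee_rot: [-2.215, -2.226, 0.002]
force: [-4.2, -0.3, 0.6]
width: 0.652
```

>>> move_arm(steps=[[0,0,0,0],[0,0,0,0],[0,0,0,0],[0,0,0,0]], grip=76)

```text
clock: 6.92
position: [0.6103, -0.005, 0.2293]
ee_rot: [2.216, 2.227, 0.001]
force: [0.1, -0.8, 0.5]
width: 0.826
```

>>> move_arm(steps=[[0,0,-20,0],[0,0,-60,0],[0,-40,-90,0],[0,-80,-90,0],[0,-80,-90,0],[0,-80,-90,0]])

```text
clock: 7.68
position: [0.5308, -0.0054, 0.3204]
ee_rot: [2.215, 2.226, 0.002]
force: [0.0, 0.1, 0.9]
width: 0.832
```

```bash
python3 - <<'E'
from h import *
info(); go(.4465,-.2865,.16,-12.5); grab("top","e_top",(130,160,530,320),2);grab("wrist","e_wrist")
E
```

```text
t 7.67 grasp [ 0.5311 -0.0055  0.1614] jaw 0.27 zax [ 0.0021 -0.0002 -1.    ] F [0.0078 0.0528 0.8928] w 76.4 q [ 0.2947  0.4263 -0.5122  1.8748  0.2614  0.9047 -0.3371]
grasp now [ 0.5308 -0.0054  0.1614] jaw deg 0.3 q7 -0.34 -> step [-280.6  -85.6    1.2] twist 0.223
```

View pics/e_top.png

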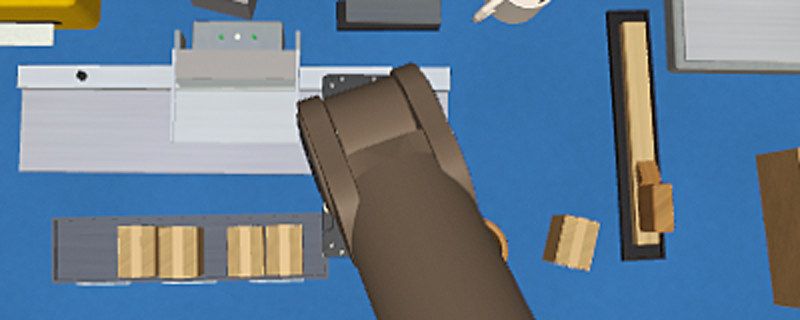

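View pics/e_wrist.png

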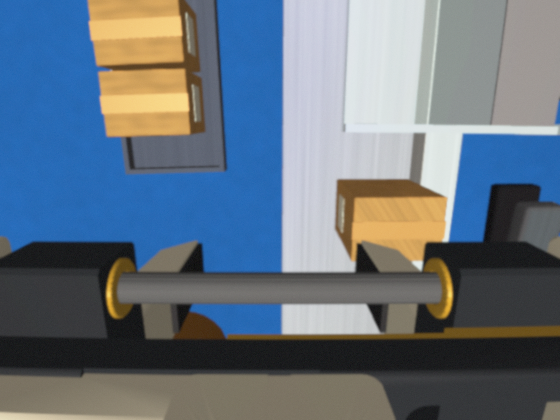

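>>> move_arm(steps=[[-60,-20,0,0.05],[-120,-40,0,0.1],[-180,-60,0,0.15],[-240,-75,0,0.2],[-281,-85.5,0,0.223],[-281,-85.5,0,0.223],[-281,-85.5,0,0.223],[-281,-85.5,0,0.223],[-281,-85.5,0,0.223]], grip=91)

```text
clock: 8.9
position: [0.4466, -0.2858, 0.3193]
ee_rot: [-2.448, -1.969, -0.0]
force: [-0.7, -0.2, -0.3]
width: 0.99
```

```bash
python3 - <<'E'
from h import *
info(); go(.4465,-.2865,.05,-12.5); grab("top","f_top",(130,160,530,320),2);grab("wrist","f_wrist")
E
```

```text
t 8.90 grasp [ 0.4466 -0.2857  0.1603] jaw -12.37 zax [ 0.0001  0.0002 -1.    ] F [-0.6573 -0.1778 -0.2891] w 90.9 q [ 0.7702  0.4083 -0.3982  1.8833  0.1993  0.8886  0.0592]
grasp now [ 0.4466 -0.2858  0.1603] jaw deg -12.4 q7 0.06 -> step [ -0.8   0.  110.3] twist 0.002
```

View pics/f_top.png

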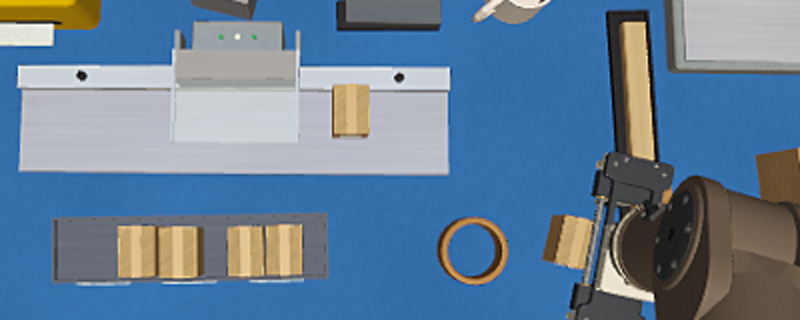

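View pics/f_wrist.png

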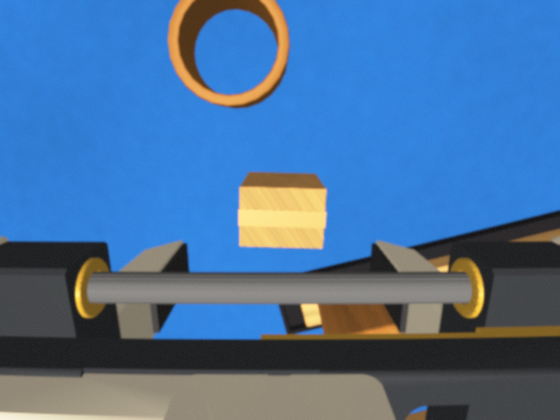

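```bash
python3 - <<'E'
from h import *
W=cam("wrist"); w=onz(W,[(239,187),(326,188),(324,248),(238,246)],.07);print(w,w.mean(0)); e=np.diff(w,axis=0); print(np.linalg.norm(e,axis=1),np.degrees(np.arctan2(e[:,1],e[:,0])))
E
```

```text
[[ 0.4245 -0.257   0.07  ]
 [ 0.4824 -0.2704  0.07  ]
 [ 0.4731 -0.3132  0.07  ]
 [ 0.4133 -0.2985  0.07  ]] [ 0.4483 -0.2848  0.07  ]
[0.0594 0.0437 0.0616] [ -13.0653 -102.2577  166.185 ]
```

>>> move_arm(steps=[[-1,0,40,0],[-1,0,80,0],[-1,0,105,0],[-1,0,111,0],[-1,0,111,0],[-1,0,111,0]])

```text
clock: 9.75
position: [0.4463, -0.288, 0.2094]
ee_rot: [2.449, 1.965, 0.001]
force: [-0.2, 0.7, 0.2]
width: 0.993
```

>>> move_arm(steps=[[0,0,0,0],[0,0,0,0],[0,0,0,0],[0,0,0,0],[0,0,0,0],[0,0,0,0]], grip=40, grip_force=30)

```text
clock: 10.5
position: [0.4459, -0.2879, 0.2084]
ee_rot: [2.45, 1.966, 0.0]
force: [-0.7, -0.3, 4.1]
width: 0.655
```

```bash
python3 - <<'E'
from h import *
info(); go(.600,-.062,.11,0.27)
E
```

```text
t 10.50 grasp [ 0.446  -0.2879  0.0494] jaw -12.49 zax [ 0.0003 -0.0002 -1.    ] F [-0.6591 -0.2733  4.0661] w 60.1 q [ 0.721   0.561  -0.3388  1.9782  0.2968  0.6495 -0.0258]
grasp now [ 0.4459 -0.2879  0.0494] jaw deg -12.5 q7 -0.03 -> step [253.8 101.6 -60.6] twist -0.223
```

>>> move_arm(steps=[[0,0,-25,0],[20,8,-50,-0.03],[65,26,-60,-0.08],[115,46,-60,-0.13],[165,66,-60,-0.18],[215,86,-60,-0.223],[253,101.5,-60,-0.223],[253,101.5,-60,-0.223],[253,101.5,-60,-0.223],[253,101.5,-60,-0.223],[253,101.5,-60,-0.223]])

```text
clock: 11.88
position: [0.5993, -0.064, 0.2682]
ee_rot: [2.218, 2.225, -0.001]
force: [0.6, -0.2, -1.2]
width: 0.652
```

```bash
python3 - <<'E'
from h import *
info(); go(.605,-.062,.071,0.27)
E
```

```text
t 11.88 grasp [ 0.5992 -0.0641  0.1092] jaw 0.18 zax [-0.0004 -0.0005 -1.    ] F [ 0.593  -0.2484 -1.2137] w 59.8 q [ 0.314   0.5815 -0.4318  1.75    0.3043  0.877  -0.2487]
grasp now [ 0.5993 -0.064   0.1092] jaw deg 0.2 q7 -0.25 -> step [ 2.   5.8 38.2] twist -0.002
```

>>> move_arm(steps=[[0,0,15,0],[0,0,30,0],[0,2,36,0],[0,5,38,0],[0,8,38,0],[0,9,38.5,0],[0,10,39,0],[0,11,39,0],[0,12,39,0],[0,12,39,0]])

```text
clock: 13.12
position: [0.6101, -0.0627, 0.2287]
ee_rot: [-2.214, -2.225, 0.005]
force: [-7.5, -0.5, 3.1]
width: 0.652
```

```bash
python3 - <<'E'
from h import *
info()
E
```

```text
t 13.12 grasp [ 0.6095 -0.0628  0.0697] jaw 0.30 zax [-0.0043 -0.0006 -1.    ] F [-7.5275 -0.4536  3.1157] w 59.9 q [ 0.2919  0.6444 -0.4102  1.75    0.3339  0.8211 -0.2706]
```

>>> move_arm(steps=[[0,-1,0,0],[0,-1,0,0],[0,-1,0,0],[0,-1,0,0],[0,-1,0,0]], grip=76)

```text
clock: 13.75
position: [0.6108, -0.0627, 0.2293]
ee_rot: [2.216, 2.227, 0.0]
force: [-0.9, -0.6, 0.2]
width: 0.83
```

>>> move_arm(steps=[[0,0,-20,0],[0,0,-60,0],[-20,-30,-95,0],[-50,-60,-110,0],[-100,-60,-110,0],[-150,-80,-110,0],[-200,-100,-110,0.1],[-200,-100,-110,0.1],[-200,-100,-110,0.1]])

```text
clock: 14.88
position: [0.5118, -0.2627, 0.3393]
ee_rot: [-2.324, -2.114, -0.001]
force: [0.9, 0.3, 0.0]
width: 0.825
```

```bash
python3 - <<'E'
from h import *
info(); go(.489,-.390,.20,-88.3); grab("top","g_top",(130,160,530,320),2)
E
```

```text
t 14.88 grasp [ 0.5119 -0.2627  0.1803] jaw -5.42 zax [ 0.0004  0.0005 -1.    ] F [0.8962 0.3177 0.0371] w 75.7 q [ 0.6816  0.4551 -0.4164  1.7519  0.2151  0.9795  0.0876]
grasp now [ 0.5118 -0.2627  0.1803] jaw deg -5.4 q7 0.09 -> step [-128.8  -10.7  -19.8] twist 1.447
```

View pics/g_top.png

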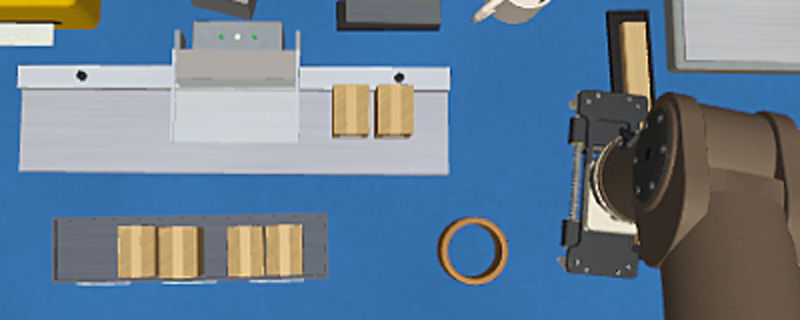

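>>> move_arm(steps=[[-30,0,-20,0.18],[-60,-5,-20,0.36],[-100,-10,-20,0.54],[-129,-10.5,-20,0.72],[-129,-10.5,-20,0.9],[-129,-10.5,-20,1.08],[-129,-10.5,-20,1.26],[-129,-10.5,-20,1.4],[-129,-10.5,-20,1.447],[-129,-10.5,-20,1.447],[-129,-10.5,-20,1.447]])

```text
clock: 16.3
position: [0.4896, -0.3897, 0.3592]
ee_rot: [-3.141, -0.05, -0.0]
force: [1.0, 0.9, 0.8]
width: 0.829
```

```bash
python3 - <<'E'
from h import *
info(); grab("wrist","i_wrist")
E
```

```text
t 16.30 grasp [ 0.4897 -0.3897  0.2002] jaw -88.18 zax [ 0.0002  0.0003 -1.    ] F [1.0012 0.8742 0.8239] w 76.1 q [ 0.6168  0.4758 -0.0435  1.6244  0.0226  1.0418 -0.9724]
```

View pics/i_wrist.png

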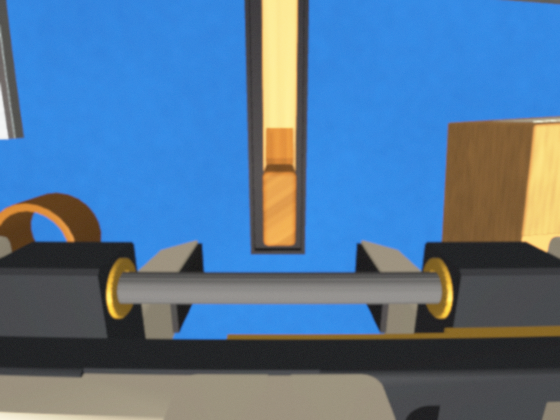

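```bash
python3 - <<'E'
from h import *
W=cam("wrist"); w=onz(W,[(263,170),(296,170),(296,246),(264,246)],.086);print(w,w.mean(0))
e=onz(W,[(263,0),(297,0)],.024);f=onz(W,[(263,130),(296,130)],.024);print(e,f)
tr=onz(W,[(247,0),(307,0),(251,252),(304,252)],.012);print(tr)
E
```

```text
[[ 0.5206 -0.3769  0.086 ]
 [ 0.5214 -0.4014  0.086 ]
 [ 0.4612 -0.4041  0.086 ]
 [ 0.4604 -0.3788  0.086 ]] [ 0.4909 -0.3903  0.086 ]
[[ 0.6539 -0.3713  0.024 ]
 [ 0.6548 -0.3996  0.024 ]] [[ 0.5478 -0.3735  0.024 ]
 [ 0.5487 -0.4032  0.024 ]]
[[ 0.6572 -0.3569  0.012 ]
 [ 0.6588 -0.4087  0.012 ]
 [ 0.425  -0.363   0.012 ]
 [ 0.4267 -0.4174  0.012 ]]
```

>>> move_arm(steps=[[1,0,50,0],[1,0,100,0],[1,0,130,0],[1,0,136,0],[1,0,136,0],[1,0,136,0]])

```text
clock: 17.1
position: [0.4906, -0.391, 0.2249]
ee_rot: [3.14, 0.045, 0.003]
force: [0.1, -0.8, 0.1]
width: 0.83
```

>>> move_arm(steps=[[0,0,0,0],[0,0,0,0],[0,0,0,0],[0,0,0,0],[0,0,0,0],[0,0,0,0],[0,0,0,0]], grip=10, grip_force=50)

```text
clock: 17.98
position: [0.4899, -0.3905, 0.2231]
ee_rot: [-3.141, -0.045, 0.0]
force: [0.7, 0.6, -1.3]
width: 0.28
```

```bash
python3 - <<'E'
from h import *
info(); grab("top","j_top",(130,160,530,320),2); go(.489,-.40,.12,-88)
E
```

```text
t 17.98 grasp [ 0.4899 -0.3905  0.0641] jaw -88.35 zax [-0.0003  0.0002 -1.    ] F [ 0.7478  0.5559 -1.2641] w 25.7 q [ 0.617   0.6288 -0.0434  1.744   0.0367  0.77   -0.9865]
grasp now [ 0.4899 -0.3905  0.0641] jaw deg -88.4 q7 -0.99 -> step [ -1.1   9.4 -55.9] twist -0.006
```

View pics/j_top.png

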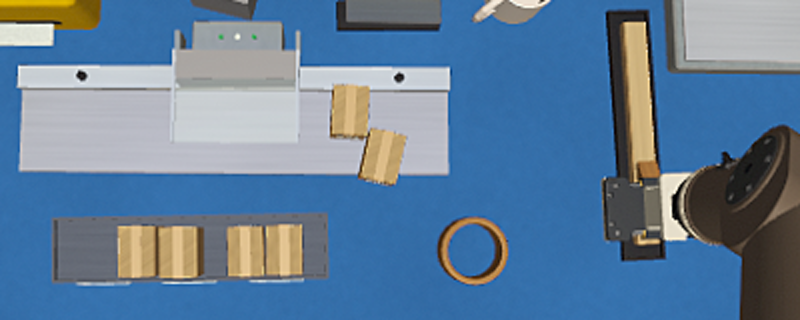

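>>> move_arm(steps=[[0,0,0,0],[0,0,0,0],[0,0,0,0]], grip=70)

```text
clock: 18.4
position: [0.49, -0.3906, 0.2233]
ee_rot: [3.141, 0.045, 0.0]
force: [0.3, 1.0, 0.1]
width: 0.557
```

>>> move_arm(steps=[[0,0,-50,0],[0,0,-100,0],[0,0,-136,0],[0,0,-136,0]])

```text
clock: 18.9
position: [0.4907, -0.3911, 0.3628]
ee_rot: [3.138, 0.045, 0.008]
force: [-0.1, -0.5, -1.5]
width: 0.761
```

```bash
python3 - <<'E'
from h import *
info(); grab("top","k_top",(270,190,370,265),8);grab("scene","k_sc",(180,170,380,300),4)
E
```

```text
t 18.90 grasp [ 0.4915 -0.3917  0.2038] jaw -88.36 zax [ 0.0052 -0.0035 -1.    ] F [-0.1303 -0.4582 -1.457 ] w 69.9 q [ 0.6169  0.4733 -0.0425  1.619   0.0226  1.0434 -0.9744]
```

View pics/k_top.png

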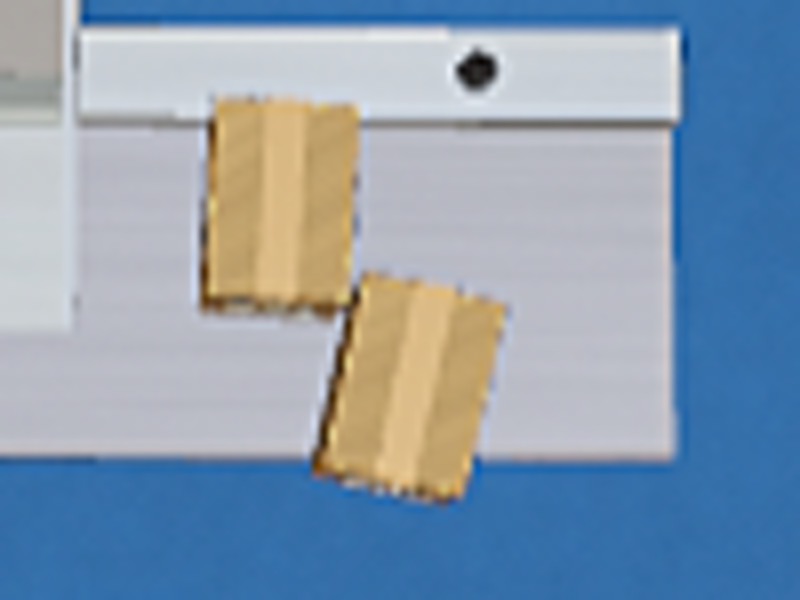

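View pics/k_sc.png

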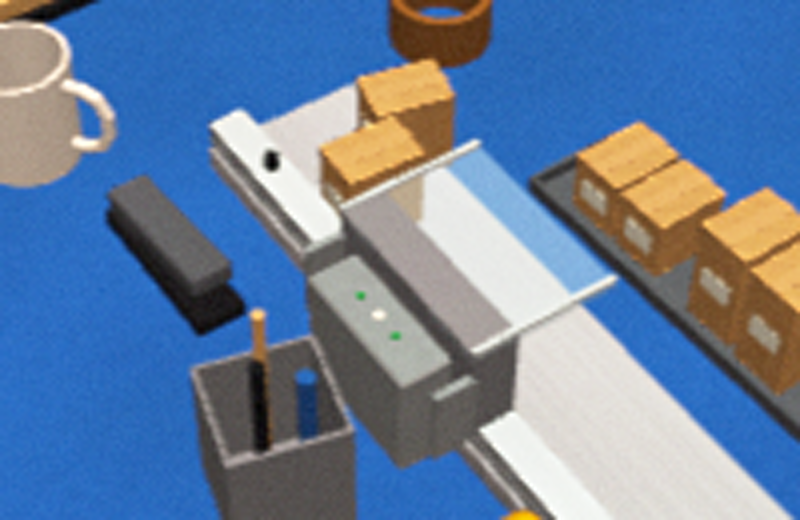

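```bash
python3 - <<'E'
from h import *
T=cam("top")
for c in ([(363,273),(507,305),(463,500),(325,468)],[(214,97),(358,105),(350,302),(208,298)]):
    w=onz(T,(np.array(c)+.5)/8-.5+[270,190],.09);print(w,w.mean(0)); e=np.diff(np.r_[w,w[:1]],axis=0); print(np.linalg.norm(e,axis=1),np.degrees(np.arctan2(e[:,1],e[:,0])))
info(); go(.563,-.045,.2,-14); 
E
```

```text
[[ 0.5843 -0.0302  0.09  ]
 [ 0.575  -0.0737  0.09  ]
 [ 0.5162 -0.0602  0.09  ]
 [ 0.5256 -0.0188  0.09  ]] [ 0.5503 -0.0457  0.09  ]
[0.0445 0.0602 0.0424 0.0599] [-102.1938  167.0862   77.2762  -10.9791]
[[ 0.6376  0.0149  0.09  ]
 [ 0.6355 -0.0287  0.09  ]
 [ 0.5755 -0.0263  0.09  ]
 [ 0.5764  0.0165  0.09  ]] [ 0.6063 -0.0059  0.09  ]
[0.0437 0.06   0.0428 0.0611] [-92.7546 177.656   88.7878  -1.4597]
t 19.00 grasp [ 0.4898 -0.3905  0.2002] jaw -88.36 zax [ 0.0002 -0.0002 -1.    ] F [-0.8642 -1.3036 -1.4775] w 69.8 q [ 0.6169  0.4767 -0.0425  1.623   0.0227  1.0421 -0.9745]
grasp now [ 0.4898 -0.3905  0.2002] jaw deg -88.4 q7 -0.97 -> step [  83.1 -343.2    0.1] twist -1.298
```

```bash
python3 - <<'E'
from h import *
go(.5503,-.0457,.2,-12.3); 
E
```

```text
grasp now [ 0.4898 -0.3905  0.2002] jaw deg -88.4 q7 -0.97 -> step [  70.4 -342.9    0.1] twist -1.327
```

>>> move_arm(steps=[[10,-50,0,-0.18],[22,-100,0,-0.36],[34,-150,0,-0.54],[45,-200,0,-0.72],[55,-250,0,-0.9],[65,-300,0,-1.08],[70.5,-343,0,-1.26],[70.5,-343,0,-1.327],[70.5,-343,0,-1.327],[70.5,-343,0,-1.327],[70.5,-343,0,-1.327]], grip=88)

```text
clock: 20.38
position: [0.5504, -0.0464, 0.3589]
ee_rot: [-2.449, -1.967, 0.001]
force: [0.0, -0.4, 0.1]
width: 0.958
```

```bash
python3 - <<'E'
from h import *
info(); go(.5503,-.0457,.07,-12.3); grab("wrist","l_wrist")
E
```

```text
t 20.38 grasp [ 0.5503 -0.0464  0.1999] jaw -12.45 zax [-0.0007 -0.0002 -1.    ] F [ 0.0062 -0.3613  0.1057] w 87.9 q [ 0.3142  0.4025 -0.4393  1.783   0.1993  1.0006 -0.4198]
grasp now [ 0.5504 -0.0464  0.1999] jaw deg -12.4 q7 -0.42 -> step [  0.7  -0.2 129.9] twist -0.003
```

View pics/l_wrist.png

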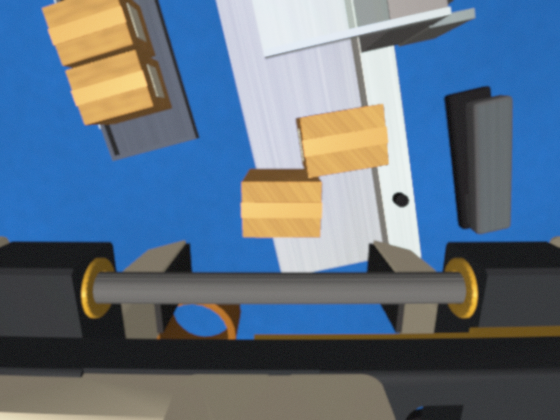

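>>> move_arm(steps=[[0,0,50,0],[0,0,100,0],[0,0,125,0],[0,0,129,0],[0,0,129,0]])

```text
clock: 21.05
position: [0.551, -0.0458, 0.2309]
ee_rot: [2.447, 1.969, 0.001]
force: [-0.2, -0.1, -0.0]
width: 0.962
```

>>> move_arm(steps=[[0,0,0,0],[0,0,0,0],[0,0,0,0],[0,0,0,0],[0,0,0,0],[0,0,0,0]], grip=40, grip_force=30)

```text
clock: 21.8
position: [0.5508, -0.0457, 0.2307]
ee_rot: [2.447, 1.97, 0.001]
force: [-0.6, 0.1, 5.2]
width: 0.65
```

```bash
python3 - <<'E'
from h import *
info(); go(.585,-.067,.09,0.27)
E
```

```text
t 21.80 grasp [ 0.5509 -0.0458  0.0717] jaw -12.33 zax [ 0.0007 -0.0002 -1.    ] F [-0.552   0.1275  5.2461] w 59.7 q [ 0.2638  0.5594 -0.3849  1.9074  0.3035  0.7308 -0.5111]
grasp now [ 0.5508 -0.0457  0.0717] jaw deg -12.3 q7 -0.51 -> step [-13.5  38.  -18.3] twist -0.220
```

>>> move_arm(steps=[[0,0,-8,0],[-12,0,-18,0],[-18,10,-18,-0.1],[-16,25,-18,-0.22],[-13.5,38,-18,-0.22],[-13.5,38,-18,-0.22],[-13.5,38,-18,-0.22]])

```text
clock: 22.68
position: [0.5844, -0.0669, 0.2481]
ee_rot: [-2.217, -2.225, 0.001]
force: [-0.3, 0.4, -0.6]
width: 0.654
```

```bash
python3 - <<'E'
from h import *
info(); go(.606,-.067,.072,0.27)
E
```

```text
t 22.68 grasp [ 0.5842 -0.0669  0.0891] jaw 0.22 zax [-0.0008 -0.0001 -1.    ] F [-0.2797  0.3606 -0.5953] w 60.0 q [ 0.3323  0.5909 -0.4447  1.8016  0.3326  0.8244 -0.2714]
grasp now [ 0.5844 -0.0669  0.0891] jaw deg 0.2 q7 -0.27 -> step [-0.2 21.7 17.1] twist -0.001
```

>>> move_arm(steps=[[0,8,8,0],[0,16,14,0],[0,20,16,0],[0,22,17,0],[0,24,17.5,0],[0,25,17.5,0],[0,26,17.5,0],[0,27,17.5,0],[0,27,17.5,0]])

```text
clock: 23.8
position: [0.6103, -0.0668, 0.2308]
ee_rot: [-2.214, -2.225, 0.005]
force: [-9.9, 1.4, 7.9]
width: 0.651
```

Contact with fence. Release, then square up A the same way.

>>> move_arm(steps=[[0,-1.5,0,0],[0,-1.5,0,0],[0,-1.5,0,0],[0,-1.5,0,0]], grip=74)

```text
clock: 24.3
position: [0.6105, -0.0669, 0.2308]
ee_rot: [2.216, 2.227, 0.0]
force: [0.7, 0.1, 0.1]
width: 0.805
```

>>> move_arm(steps=[[0,0,-20,0],[0,0,-50,0],[30,0,-50,0],[60,0,-50,0],[60,0,-50,0]])

```text
clock: 24.92
position: [0.6101, -0.0035, 0.2826]
ee_rot: [2.211, 2.232, 0.004]
force: [0.4, -0.1, 1.0]
width: 0.806
```

```bash
python3 - <<'E'
from h import *
info(); go(.6065,-.006,.0715,0.27)
E
```

```text
t 24.93 grasp [ 0.6105 -0.0032  0.1236] jaw 0.54 zax [ 0.002   0.0019 -1.    ] F [ 0.3906 -0.1165  0.9636] w 74.0 q [ 0.2332  0.5792 -0.4622  1.7179  0.3109  0.9156 -0.3453]
grasp now [ 0.6101 -0.0035  0.1236] jaw deg 0.5 q7 -0.35 -> step [-2.6 -3.8 52.1] twist 0.005
```

>>> move_arm(steps=[[0,-2,30,0],[0,-2,48,0],[0,-2,50,0],[0,-2,50,0],[0,-2,50,0]])

```text
clock: 25.55
position: [0.6084, -0.0069, 0.2316]
ee_rot: [2.216, 2.226, 0.002]
force: [-0.9, 0.4, 0.8]
width: 0.804
```

>>> move_arm(steps=[[0,0,0,0],[0,0,0,0],[0,0,0,0],[0,0,0,0],[0,0,0,0],[0,1,0,0],[0,2,0,0],[0,3,0,0],[0,3,0,0]], grip=50, grip_force=20)

```text
clock: 26.68
position: [0.6093, -0.0069, 0.231]
ee_rot: [-2.214, -2.226, 0.006]
force: [-11.7, -1.4, 14.8]
width: 0.659
```

```bash
python3 - <<'E'
from h import *
info()
E
```

```text
t 26.68 grasp [ 0.6086 -0.0071  0.072 ] jaw 0.29 zax [-0.0044 -0.0013 -1.    ] F [-11.7419  -1.4411  14.844 ] w 60.5 q [ 0.217   0.6405 -0.4338  1.7576  0.3498  0.8252 -0.3772]
```

>>> move_arm(steps=[[0,-2,0,0],[0,-2,0,0],[0,-2,0,0],[0,-2,0,0]], grip=74)

```text
clock: 27.18
position: [0.6091, -0.0069, 0.2306]
ee_rot: [-2.216, -2.227, -0.0]
force: [-0.6, -0.5, -0.3]
width: 0.805
```

>>> move_arm(steps=[[0,-2,-20,0],[0,-2,-60,0],[-30,-30,-100,0],[-80,-60,-130,0.1],[-140,-80,-130,0.25],[-200,-100,-130,0.4],[-260,-110,-130,0.6],[-320,-120,-130,0.75],[-384,-120,-130,0.9],[-384,-120,-130,1.1],[-384,-120,-130,1.3],[-384,-120,-130,1.5],[-384,-120,-130,1.547],[-384,-120,-130,1.547]])

```text
clock: 28.92
position: [0.4911, -0.3911, 0.362]
ee_rot: [3.141, 0.047, 0.002]
force: [-0.2, 0.5, 0.5]
width: 0.805
```

```bash
python3 - <<'E'
from h import *
info(); go(.4900,-.3905,.064,-88.35); grab("top","m_top",(130,160,530,320),2)
E
```

```text
t 28.93 grasp [ 0.4913 -0.3911  0.203 ] jaw -88.28 zax [ 0.0014 -0.0003 -1.    ] F [-0.2361  0.5424  0.4951] w 73.9 q [ 0.6247  0.4765 -0.0543  1.6157  0.0282  1.0489 -0.9784]
grasp now [ 0.4911 -0.3911  0.203 ] jaw deg -88.3 q7 -0.98 -> step [ -1.3  -0.7 139. ] twist 0.001
```

View pics/m_top.png

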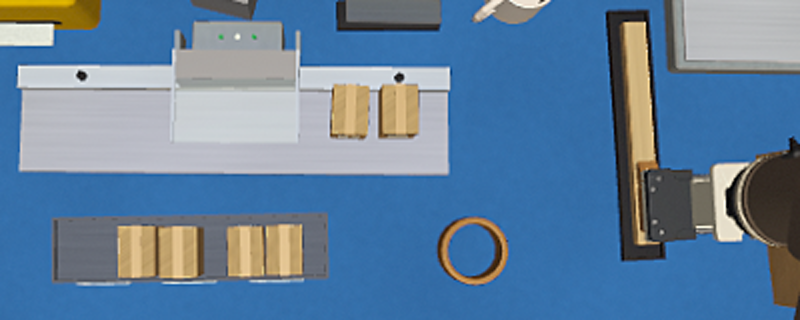

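>>> move_arm(steps=[[-1,-0.5,50,0],[-1,-0.5,100,0],[-1,-0.5,132,0],[-1,-0.5,139,0],[-1,-0.5,139,0],[-1,-0.5,139,0]])

```text
clock: 29.72
position: [0.4905, -0.3914, 0.2236]
ee_rot: [3.14, 0.046, 0.004]
force: [-0.4, -0.7, 0.7]
width: 0.805
```

>>> move_arm(steps=[[0,0,0,0],[0,0,0,0],[0,0,0,0],[0,0,0,0],[0,0,0,0],[0,0,0,0],[0,0,0,0]], grip=10, grip_force=50)

```text
clock: 30.6
position: [0.4899, -0.391, 0.2216]
ee_rot: [-3.141, -0.045, 0.0]
force: [0.4, 0.5, -0.8]
width: 0.281
```

>>> move_arm(steps=[[0,0,-15,0],[0,0,-30,0],[0,0,-40,0],[0,0,-40,0]])

```text
clock: 31.1
position: [0.4902, -0.3913, 0.2631]
ee_rot: [3.14, 0.045, 0.003]
force: [-0.3, 0.0, -1.6]
width: 0.283
```

```bash
python3 - <<'E'
from h import *
info(); go(.609,-.372,.110,1.9); grab("top","n_top",(130,160,530,320),2)
E
```

```text
t 31.10 grasp [ 0.4905 -0.3915  0.1041] jaw -88.36 zax [ 0.0019 -0.0014 -1.    ] F [-0.3201  0.0228 -1.6384] w 26.0 q [ 0.6256  0.5792 -0.0548  1.7149  0.0402  0.8462 -0.989 ]
grasp now [ 0.4902 -0.3913  0.1041] jaw deg -88.4 q7 -0.99 -> step [119.3 -15.8  -5.7] twist 1.566
```

View pics/n_top.png

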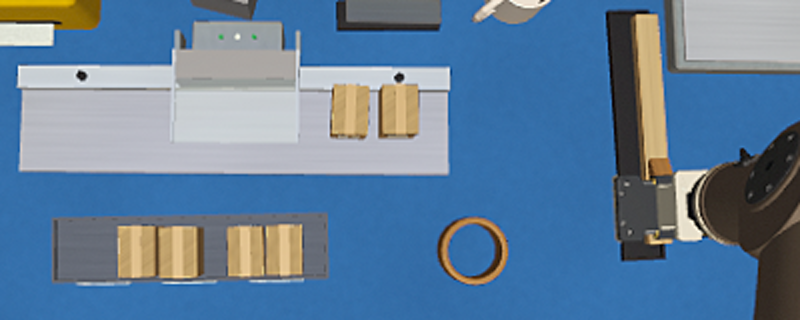

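>>> move_arm(steps=[[0,0,-20,0],[0,0,-35,0],[0,0,-40,-0.15],[0,0,-40,-0.3],[0,0,-40,-0.45],[0,0,-40,-0.6],[0,0,-40,-0.75],[0,0,-40,-0.9],[0,0,-40,-1.05],[0,0,-40,-1.2],[0,0,-40,-1.35],[0,0,-40,-1.5],[0,0,-40,-1.547],[0,0,-40,-1.547]])

```text
clock: 32.9
position: [0.4897, -0.3912, 0.3017]
ee_rot: [-2.217, -2.226, 0.0]
force: [0.2, 0.4, -2.1]
width: 0.281
```

```bash
python3 - <<'E'
from h import *
info(); go(.611,-.385,.115,0.27); go(.611,-.385,.083,0.27); grab("top","o_top",(130,160,530,320),2)
E
```

```text
t 32.90 grasp [ 0.4897 -0.3912  0.1427] jaw 0.24 zax [-0.0001  0.0001 -1.    ] F [ 0.1653  0.3976 -2.1059] w 25.8 q [ 0.8868  0.5785 -0.4466  1.657   0.2899  0.9724  0.343 ]
grasp now [ 0.4897 -0.3912  0.1427] jaw deg 0.2 q7 0.34 -> step [  5.7 121.3  27.6] twist -0.001
grasp now [ 0.4897 -0.3912  0.1427] jaw deg 0.2 q7 0.34 -> step [  5.7 121.3  59.6] twist -0.001
```

View pics/o_top.png

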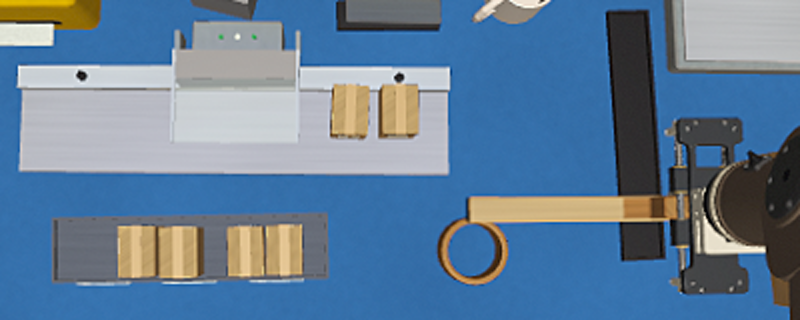

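>>> move_arm(steps=[[1,40,0,0],[3,80,0,0],[5,115,5,0],[5,121,20,0],[5,121,45,0],[5,121,57,0],[5,121,59,0],[5,121,59,0],[5,121,59,0]])

```text
clock: 34.08
position: [0.6111, -0.3856, 0.2438]
ee_rot: [2.215, 2.225, 0.001]
force: [0.4, 0.0, -1.2]
width: 0.279
```

```bash
python3 - <<'E'
from h import *
info(); grab("top","p_top",(270,160,470,310),4);grab("scene","p_sc",(160,110,360,260),4)
E
```

```text
t 34.08 grasp [ 0.6113 -0.3857  0.0848] jaw 0.26 zax [ 0.0014 -0.0008 -1.    ] F [ 0.399   0.0233 -1.172 ] w 25.6 q [ 0.7237  0.7727 -0.4064  1.4359  0.3343  0.9999  0.2443]
```

View pics/p_top.png

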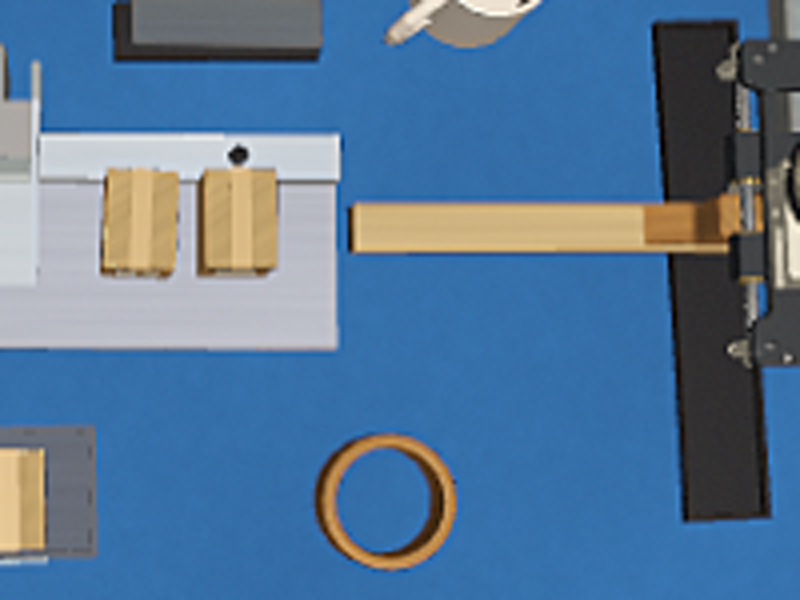

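View pics/p_sc.png

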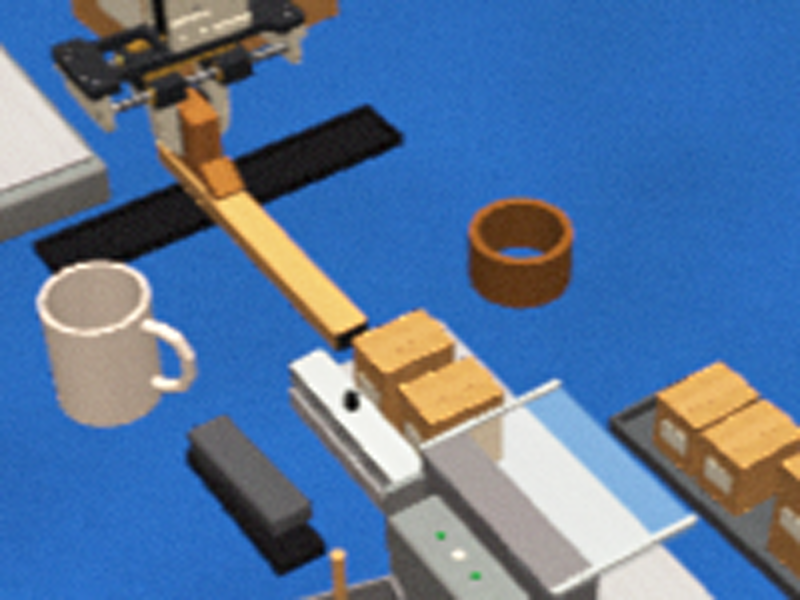

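>>> move_arm(steps=[[5,0,-3,0],[15,0,-3,0],[25,0,-3,0],[33,0,-3,0],[40,0,-3,0],[45,0,-3,0],[50,0,-3,0],[55,0,-3,0],[60,0,-3,0],[65,0,-3,0],[70,0,-3,0],[70,0,-3,0]])

```text
clock: 35.67
position: [0.6107, -0.3148, 0.2458]
ee_rot: [-2.215, -2.228, -0.0]
force: [0.6, -0.2, -1.4]
width: 0.276
```

```bash
python3 - <<'E'
from h import *
info(); grab("top","q_top",(270,160,470,310),4);grab("scene","q_sc",(160,110,360,260),4)
E
```

```text
t 35.67 grasp [ 0.6107 -0.3147  0.0868] jaw 0.32 zax [ 0.0001  0.0004 -1.    ] F [ 0.5567 -0.1576 -1.3567] w 25.3 q [ 0.6516  0.7216 -0.4139  1.5384  0.3318  0.9518  0.1413]
```

View pics/q_top.png

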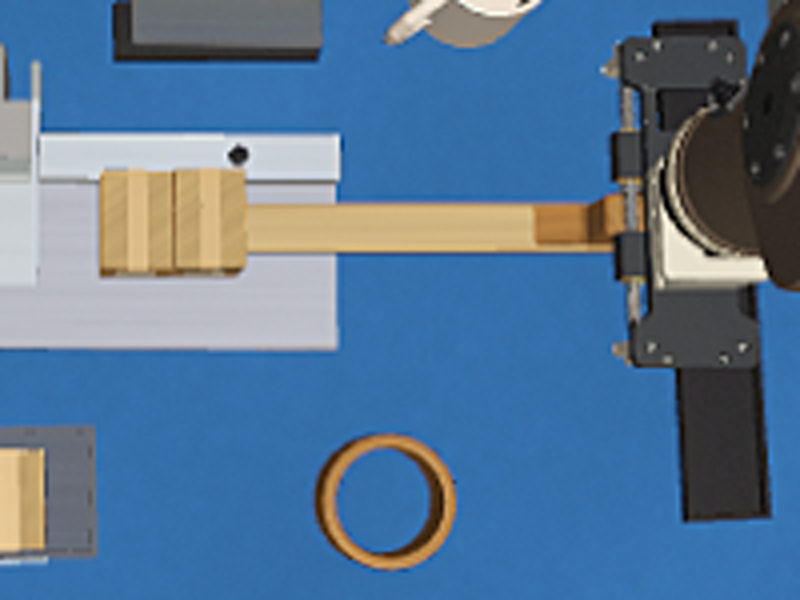

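View pics/q_sc.png

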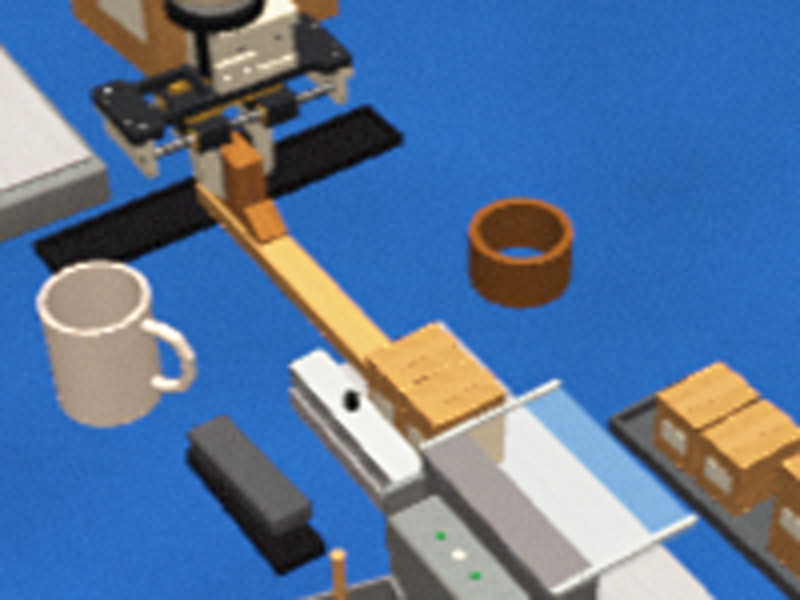

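>>> move_arm(steps=[[5,0,0,0],[10,0,0,0],[15,0,0,0],[20,0,0,0],[25,0,0,0],[30,0,0,0],[35,0,0,0],[40,0,0,0],[45,0,0,0],[50,0,0,0],[55,0,0,0],[60,0,0,0],[65,0,0,0],[70,0,0,0],[75,0,0,0],[80,0,0,0],[85,0,0,0],[90,0,0,0],[90,0,0,0]])

```text
clock: 38.15
position: [0.6102, -0.2246, 0.2458]
ee_rot: [-2.215, -2.228, -0.001]
force: [0.5, 0.2, -1.1]
width: 0.278
```

```bash
python3 - <<'E'
from h import *
info(); grab("top","r_top",(210,160,410,310),4);grab("scene","r_sc",(160,110,360,260),4)
E
```

```text
t 38.15 grasp [ 0.6102 -0.2245  0.0868] jaw 0.33 zax [ 0.0001  0.0005 -1.    ] F [ 0.5459  0.2093 -1.0666] w 25.6 q [ 0.5423  0.6721 -0.4209  1.6412  0.3302  0.8994  0.0011]
```

View pics/r_top.png

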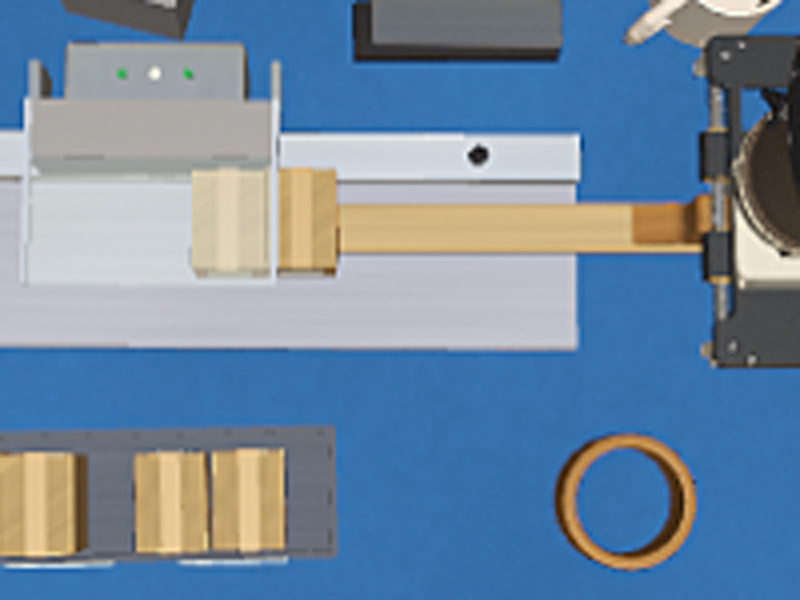

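View pics/r_sc.png

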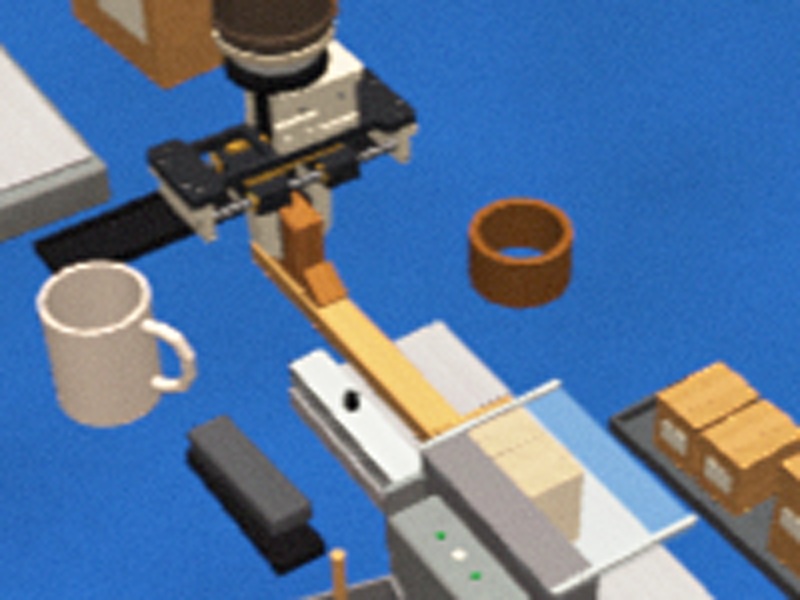

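>>> move_arm(steps=[[5,0,0,0],[10,0,0,0],[15,0,0,0],[20,0,0,0],[25,0,0,0],[30,0,0,0],[35,0,0,0],[40,0,0,0],[45,0,0,0],[50,0,0,0],[55,0,0,0],[60,0,0,0],[64,0,0,0],[66,0,0,0],[66,0,0,0],[66,0,0,0]])

```text
clock: 40.25
position: [0.6098, -0.1594, 0.2457]
ee_rot: [-2.216, -2.227, -0.0]
force: [-0.8, -0.2, -2.0]
width: 0.282
```

```bash
python3 - <<'E'
from h import *
info(); grab("top","u_top",(190,160,350,280),5);grab("scene","u_sc",(200,150,360,270),5);grab("wrist","u_w")
E
```

```text
t 40.25 grasp [ 0.6098 -0.1593  0.0867] jaw 0.28 zax [ 0.      0.0002 -1.    ] F [-0.7975 -0.2005 -2.0401] w 25.8 q [ 0.4519  0.6459 -0.4243  1.6951  0.3293  0.8719 -0.1059]
```

View pics/u_top.png

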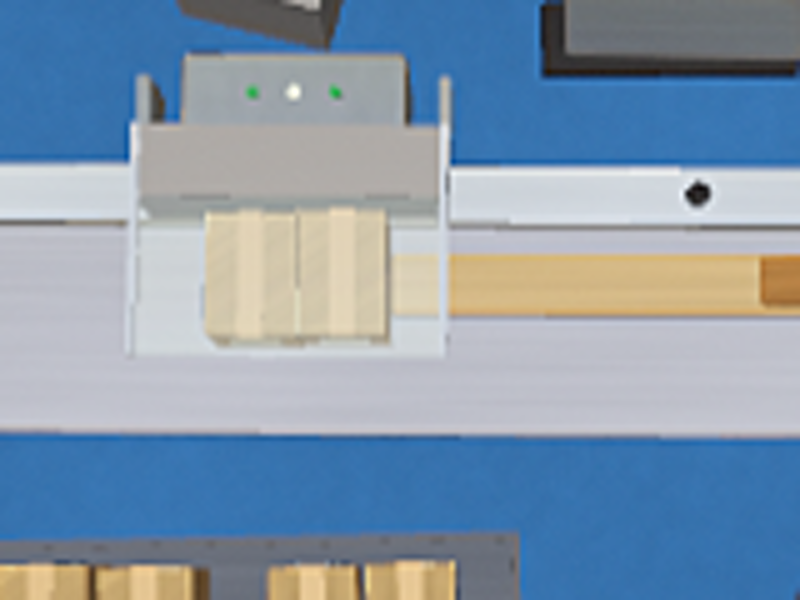

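View pics/u_w.png

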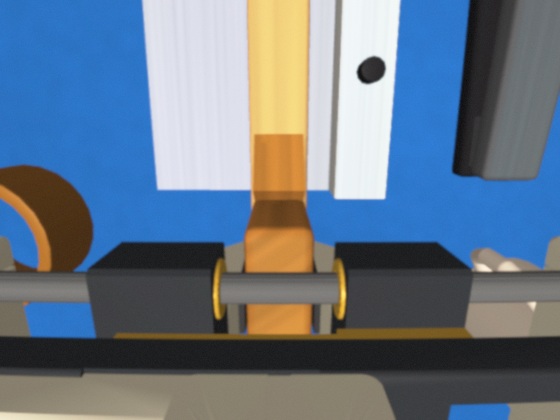

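View pics/u_sc.png

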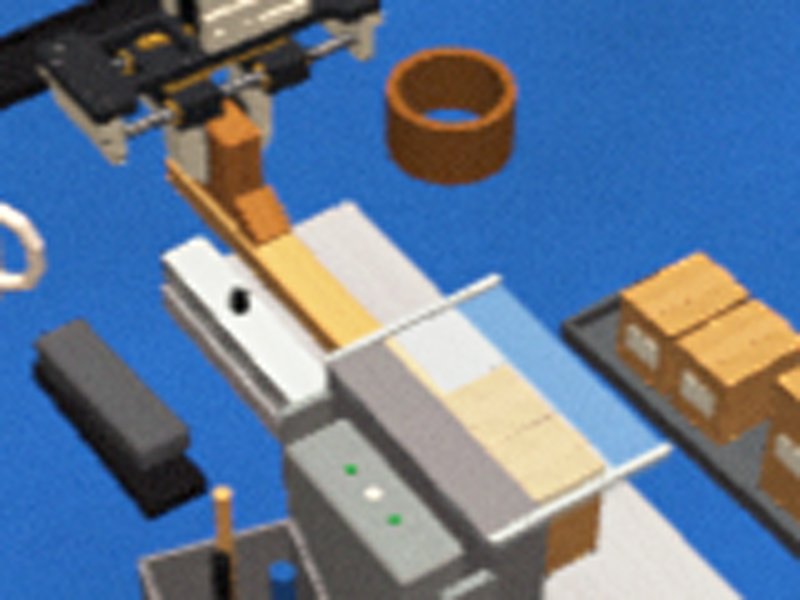

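```bash
python3 - <<'E'
from h import *
T=cam("top")
im=cv2.imread("pics/u_top_raw.png").astype(float)
# column profiles averaged over stripes
def prof(c0,c1,r0,r1): return im[r0:r1,c0:c1].mean(1)
for n,(a,b) in dict(A_l=(232,236),A_r=(244,248),B_l=(251,255),B_r=(262,266)).items():
    p=prof(a,b,198,234); print(n); print(np.round(p.sum(1)/3,0).astype(int).tolist())
E
python3 - <<'E'
import cv2
a=cv2.imread("pics/u_top_raw.png")[192:236,220:285]
cv2.imwrite("pics/u_zoom.png",cv2.resize(a,None,fx=12,fy=12,interpolation=cv2.INTER_CUBIC))
E
```

```text
A_l
[165, 145, 159, 151, 169, 204, 196, 197, 196, 195, 195, 195, 195, 194, 193, 193, 193, 191, 192, 193, 194, 195, 195, 194, 194, 193, 193, 196, 188, 163, 168, 198, 214, 200, 197, 195]
A_r
[170, 163, 157, 151, 168, 202, 194, 194, 192, 192, 192, 193, 194, 194, 194, 193, 193, 192, 193, 194, 195, 196, 196, 195, 194, 194, 194, 196, 188, 169, 171, 192, 217, 204, 196, 195]
B_l
[171, 162, 156, 161, 183, 199, 197, 196, 195, 195, 196, 196, 194, 193, 193, 193, 192, 193, 193, 194, 195, 195, 194, 193, 193, 193, 194, 198, 189, 160, 179, 203, 215, 202, 194, 194]
B_r
[168, 153, 156, 163, 184, 197, 194, 194, 193, 192, 193, 194, 194, 195, 195, 194, 194, 193, 193, 195, 196, 196, 196, 195, 195, 194, 194, 197, 188, 164, 184, 202, 214, 200, 192, 192]
```

View pics/u_zoom.png

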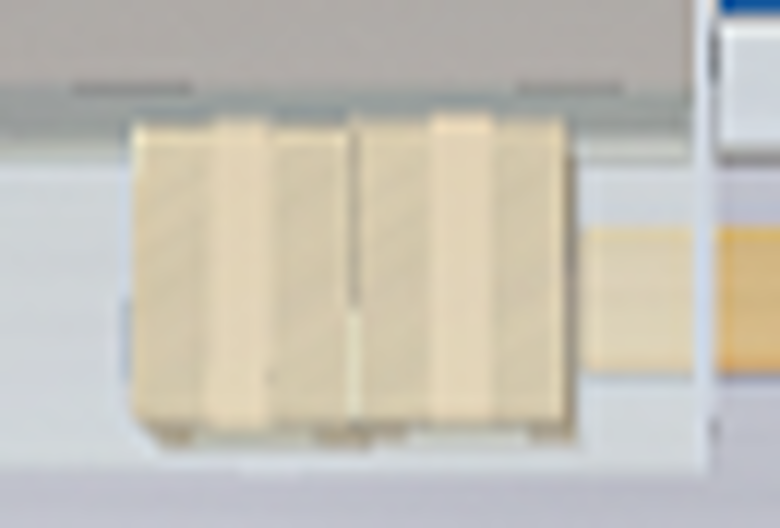

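>>> move_arm(steps=[[-10,0,0,0],[-30,0,0,0],[-40,-20,0,0],[-40,-50,0,0],[-40,-65,0,0],[-20,-65,0,0],[10,-65,0,0],[40,-65,0,0],[70,-65,0,0],[85,-65,0,0],[85,-65,0,0],[85,-65,0,0]])

```text
clock: 41.9
position: [0.5445, -0.076, 0.2456]
ee_rot: [2.217, 2.225, -0.001]
force: [-1.0, -0.8, -2.0]
width: 0.284
```

```bash
python3 - <<'E'
from h import *
info(); grab("top","v_top",(190,160,350,280),5)
E
```

```text
t 41.90 grasp [ 0.5445 -0.0761  0.0866] jaw 0.21 zax [-0.0001 -0.0008 -1.    ] F [-0.9732 -0.7954 -2.0493] w 26.1 q [ 0.3619  0.5439 -0.4433  1.9001  0.3262  0.7687 -0.2589]
```

View pics/v_top.png

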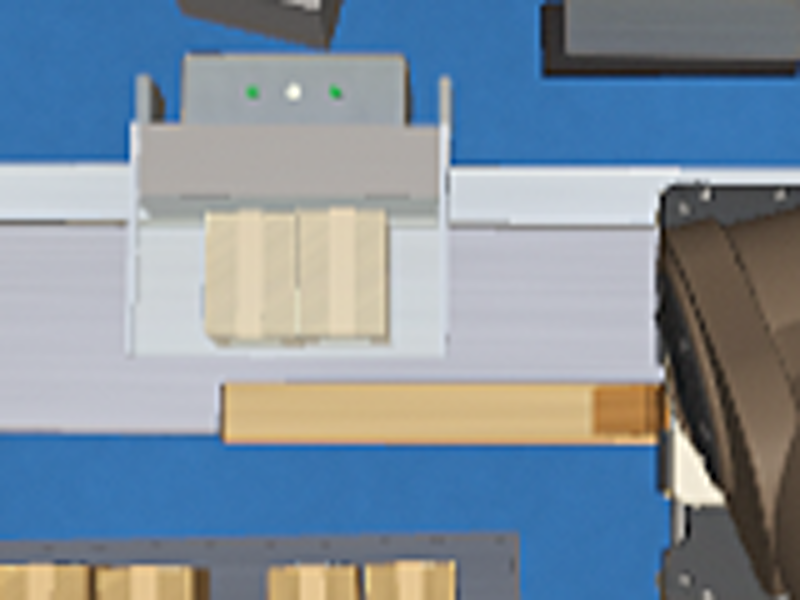

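>>> move_arm(steps=[[0,6,0,0],[0,12,0,0],[0,16,0,0],[0,18,0,0],[0,19,0,0],[0,20,0,0],[0,21,0,0],[0,21,0,0]])

```text
clock: 42.95
position: [0.5652, -0.0746, 0.2457]
ee_rot: [-2.216, -2.227, 0.001]
force: [-1.6, 0.2, -0.6]
width: 0.281
```

```bash
python3 - <<'E'
from h import *
info()
E
```

```text
t 42.95 grasp [ 0.5651 -0.0746  0.0867] jaw 0.29 zax [-0.0004 -0.0001 -1.    ] F [-1.562   0.2006 -0.5813] w 25.8 q [ 0.3493  0.5696 -0.4398  1.8496  0.3278  0.7945 -0.2569]
```

>>> move_arm(steps=[[0,1,0,0],[0,2,0,0],[0,3,0,0],[0,3,0,0]])

```text
clock: 43.45
position: [0.5676, -0.0747, 0.2454]
ee_rot: [-2.214, -2.227, 0.003]
force: [-6.5, -1.2, 1.1]
width: 0.285
```

```bash
python3 - <<'E'
from h import *
info(); grab("top","w_top",(220,192,285,236),12)
E
```

```text
t 43.45 grasp [ 0.5673 -0.0748  0.0864] jaw 0.33 zax [-0.0022 -0.0005 -1.    ] F [-6.4548 -1.2413  1.0762] w 26.2 q [ 0.3476  0.5735 -0.4391  1.8429  0.3282  0.7994 -0.256 ]
```

View pics/w_top.png

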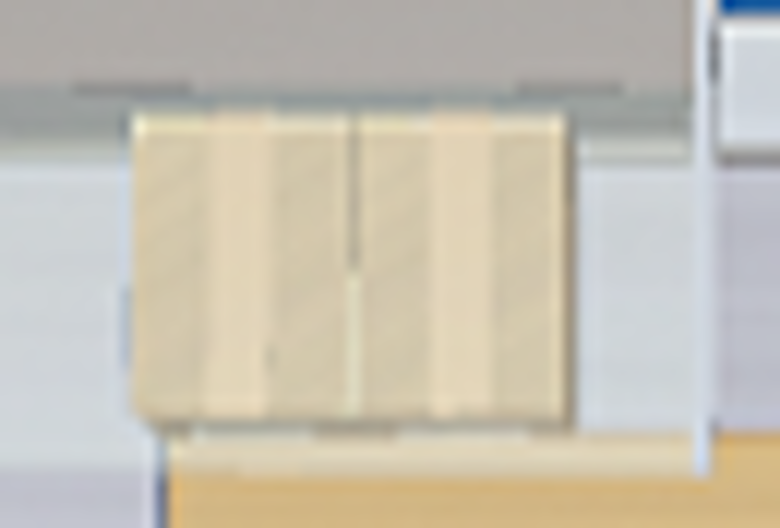

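>>> move_arm(steps=[[0,0,0,0],[0,0,0,0],[0,-5,0,0],[0,-15,0,0],[-30,-18,0,0],[-70,-18,0,0],[-105,-18,0,0],[-122,-18,0,0],[-122,0,0,0],[-122,25,0,0],[-122,43,0,0],[-122,43,0,0],[-122,43,0,0],[-122,43,0,0],[-122,43,0,0]])

```text
clock: 45.38
position: [0.6115, -0.1965, 0.2458]
ee_rot: [2.216, 2.227, -0.0]
force: [0.3, 0.2, -1.2]
width: 0.28
```

```bash
python3 - <<'E'
from h import *
info(); grab("top","x_top",(190,160,350,280),5)
E
```

```text
t 45.38 grasp [ 0.6115 -0.1965  0.0868] jaw 0.27 zax [-0.0001 -0.0002 -1.    ] F [ 0.3151  0.2088 -1.2448] w 25.7 q [ 0.503   0.6616 -0.4222  1.6627  0.3305  0.8888 -0.046 ]
```

View pics/x_top.png

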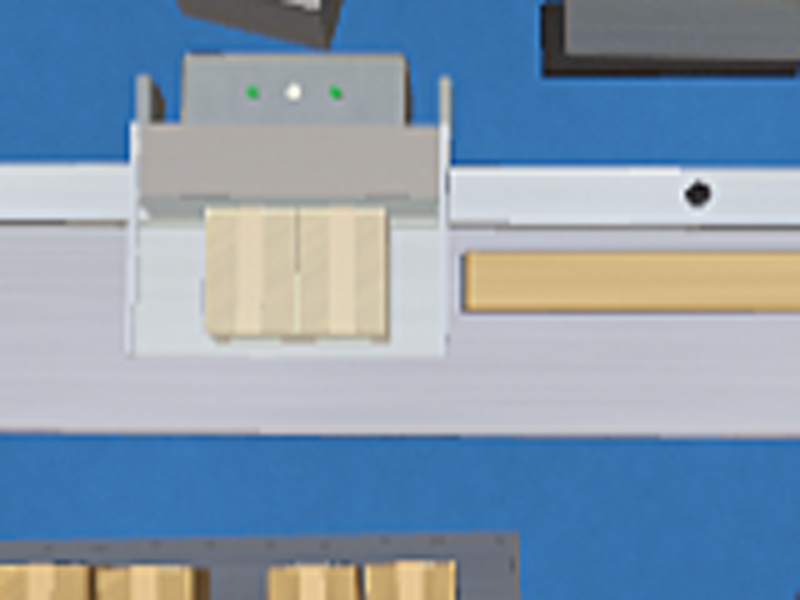

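>>> move_arm(steps=[[12,0,0,0],[24,0,0,0],[31,0,0,0],[36,0,0,0],[41,0,0,0],[46,0,0,0],[51,0,0,0],[56,0,0,0],[61,0,0,0],[66,0,0,0],[71,0,0,0],[76,0,0,0],[81,0,0,0],[86,0,0,0],[91,0,0,0],[96,0,0,0],[101,0,0,0],[106,0,0,0],[111,0,0,0],[116,0,0,0]])

```text
clock: 47.92
position: [0.6113, -0.0801, 0.2457]
ee_rot: [2.216, 2.227, -0.0]
force: [0.0, -2.3, -1.0]
width: 0.284
```

```bash
python3 - <<'E'
from h import *
info(); grab("top","y_top",(130,160,330,310),4)
E
```

```text
t 47.92 grasp [ 0.6113 -0.0801  0.0867] jaw 0.28 zax [-0.     -0.0001 -1.    ] F [ 0.0456 -2.2844 -0.9675] w 26.1 q [ 0.3314  0.6282 -0.4274  1.7312  0.3292  0.8538 -0.2376]
```

View pics/y_top.png

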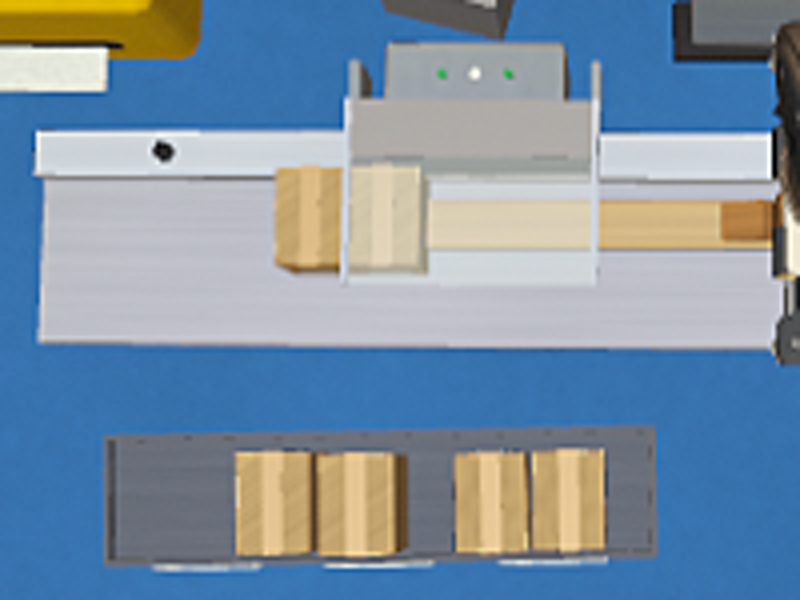

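>>> move_arm(steps=[[5,0,0,0],[10,0,0,0],[15,0,0,0],[20,0,0,0],[25,0,0,0],[30,0,0,0],[35,0,0,0],[40,0,0,0],[45,0,0,0],[50,0,0,0],[55,0,0,0],[60,0,0,0],[65,0,0,0],[70,0,0,0],[75,0,0,0],[79,0,0,0],[80,0,0,0],[80,0,0,0]])

```text
clock: 50.22
position: [0.611, -0.0002, 0.2457]
ee_rot: [-2.216, -2.227, -0.0]
force: [-0.0, -0.2, -1.9]
width: 0.277
```

```bash
python3 - <<'E'
from h import *
info(); grab("top","z_top",(130,160,330,310),4)
E
```

```text
t 50.23 grasp [ 0.611  -0.0001  0.0867] jaw 0.29 zax [-0.      0.0003 -1.    ] F [-0.0182 -0.215  -1.9328] w 25.4 q [ 0.2037  0.6211 -0.429   1.7459  0.3288  0.8462 -0.3696]
```

View pics/z_top.png

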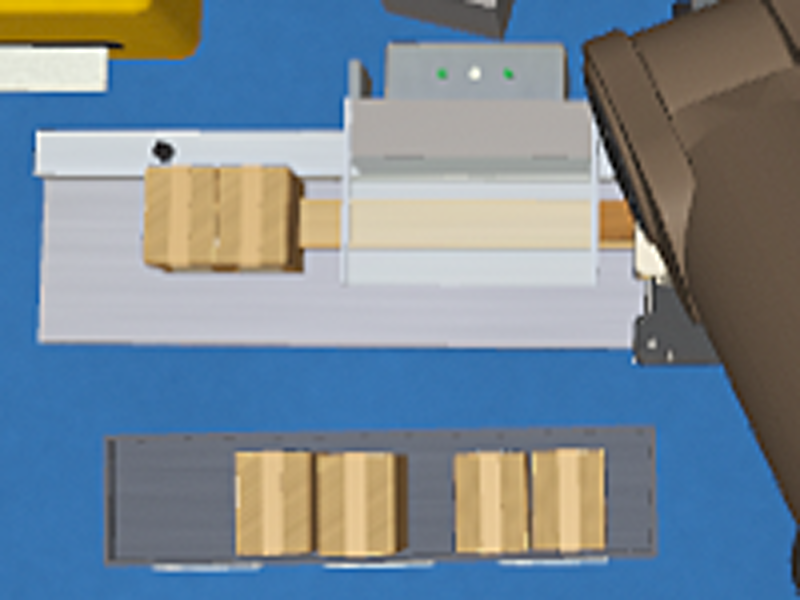

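>>> move_arm(steps=[[-20,0,-1,0],[-60,0,-1,0],[-110,0,-1,0],[-160,0,-1,0],[-210,0,-1,0],[-260,0,-1,0],[-310,0,-10,0],[-360,0,-30,0],[-391,0,-55,0],[-391,-30,-56,0],[-391,-75,-56,0],[-391,-121,-56,0],[-391,-121,-56,0],[-391,-121,-56,0],[-391,-121,-56,0]])

```text
clock: 52.15
position: [0.4926, -0.3921, 0.3018]
ee_rot: [2.215, 2.227, 0.001]
force: [1.0, 0.8, -1.4]
width: 0.279
```

```bash
python3 - <<'E'
from h import *
info(); grab("top","aa_top",(130,160,530,320),2)
E
```

```text
t 52.15 grasp [ 0.4928 -0.3921  0.1428] jaw 0.31 zax [ 0.0009 -0.     -1.    ] F [ 0.9568  0.8105 -1.4249] w 25.6 q [ 0.8855  0.5826 -0.4481  1.6496  0.2915  0.9754  0.3426]
```

View pics/aa_top.png

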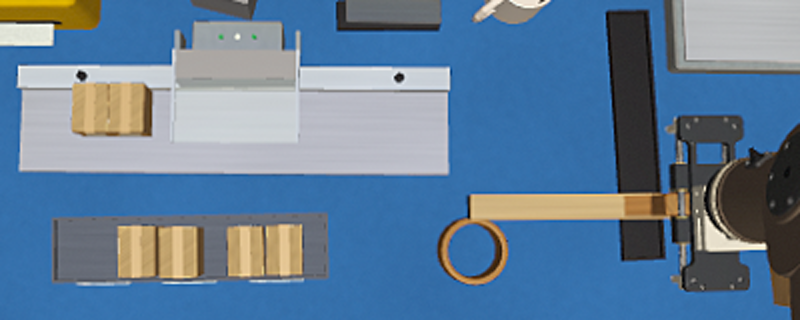

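>>> move_arm(steps=[[1,-2,0,0.15],[1,-2,0,0.3],[1,-2,0,0.45],[1,-2,0,0.6],[1,-2,0,0.75],[1,-2,0,0.9],[1,-2,0,1.05],[1,-2,0,1.2],[1,-2,0,1.35],[1,-2,0,1.5],[1,-2,0,1.547],[1,-2,0,1.547],[1,-2,0,1.547]])

```text
clock: 53.82
position: [0.4903, -0.3908, 0.3016]
ee_rot: [-3.141, -0.048, -0.0]
force: [-0.8, 0.1, -0.6]
width: 0.279
```

```bash
python3 - <<'E'
from h import *
info(); go(.4900,-.3905,.0629,-88.35); grab("wrist","bb_w"); grab("top","bb_top",(400,150,500,310),4)
E
```

```text
t 53.83 grasp [ 0.4903 -0.3907  0.1426] jaw -88.24 zax [-0.      0.0001 -1.    ] F [-0.7929  0.0637 -0.572 ] w 25.6 q [ 0.6275  0.5357 -0.0586  1.681   0.0373  0.926  -0.9854]
grasp now [ 0.4903 -0.3908  0.1426] jaw deg -88.2 q7 -0.99 -> step [-0.3 -0.3 79.7] twist 0.002
```

View pics/bb_w.png

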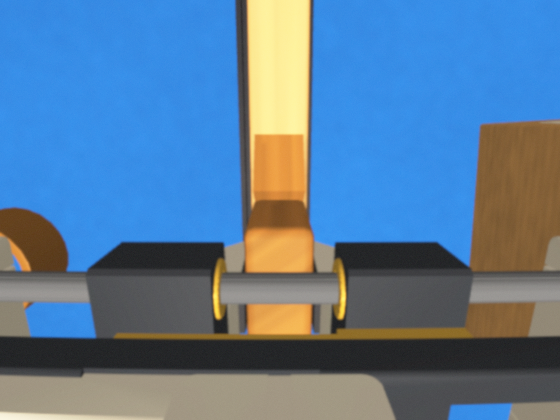

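View pics/bb_top.png

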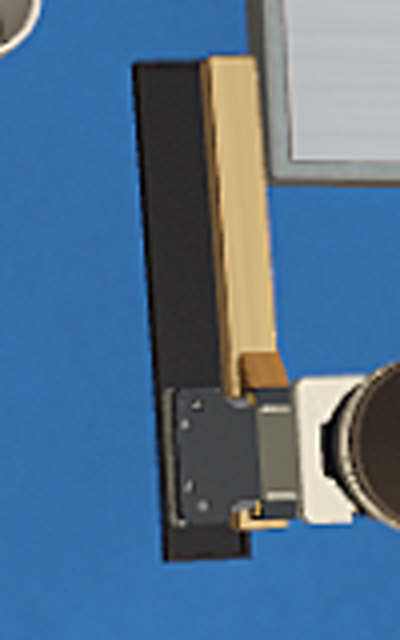

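>>> move_arm(steps=[[0,0,25,0],[0,0,50,0],[0,0,68,0],[0,0,75,0],[0,0,78,0],[0,0,79.5,0],[0,0,79.5,0],[0,0,79.5,0]])

```text
clock: 54.92
position: [0.49, -0.3911, 0.2227]
ee_rot: [3.141, 0.045, 0.001]
force: [0.6, -0.0, -1.6]
width: 0.282
```

>>> move_arm(steps=[[0,0,0,0],[0,0,0,0],[0,0,0,0],[0,0,0,0]], grip=72)

```text
clock: 55.42
position: [0.4899, -0.391, 0.2223]
ee_rot: [3.141, 0.045, 0.0]
force: [-0.6, -0.1, -0.0]
width: 0.662
```

>>> move_arm(steps=[[0,0,-20,0],[0,0,-60,0],[0,0,-110,0],[0,0,-140,0],[0,-40,-140,-0.15],[0,-80,-140,-0.3],[0,-80,-140,-0.3]])

```text
clock: 56.3
position: [0.4881, -0.3076, 0.3626]
ee_rot: [-3.096, -0.524, -0.001]
force: [0.2, -1.2, 0.3]
width: 0.786
```

```bash
python3 - <<'E'
from h import *
info(); grab("top","cc_top",(130,150,480,310),2.2);grab("scene","cc_sc",(160,120,330,245),4.7)
E
```

```text
t 56.30 grasp [ 0.4882 -0.3074  0.2036] jaw -70.80 zax [ 0.0005  0.0016 -1.    ] F [ 0.1893 -1.2293  0.2989] w 72.1 q [ 0.5822  0.4038 -0.1531  1.7371  0.069   1.0063 -0.8315]
```

View pics/cc_top.png

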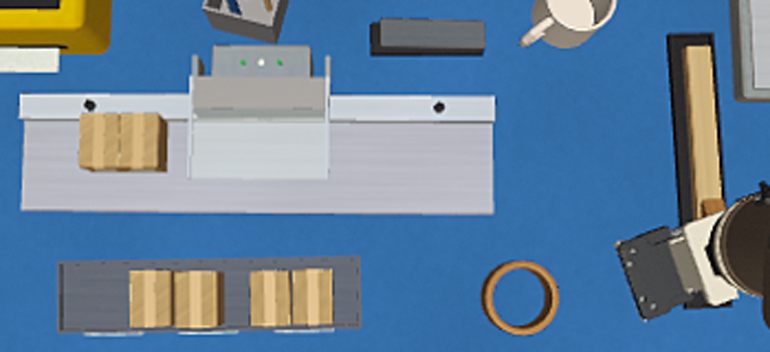

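View pics/cc_sc.png

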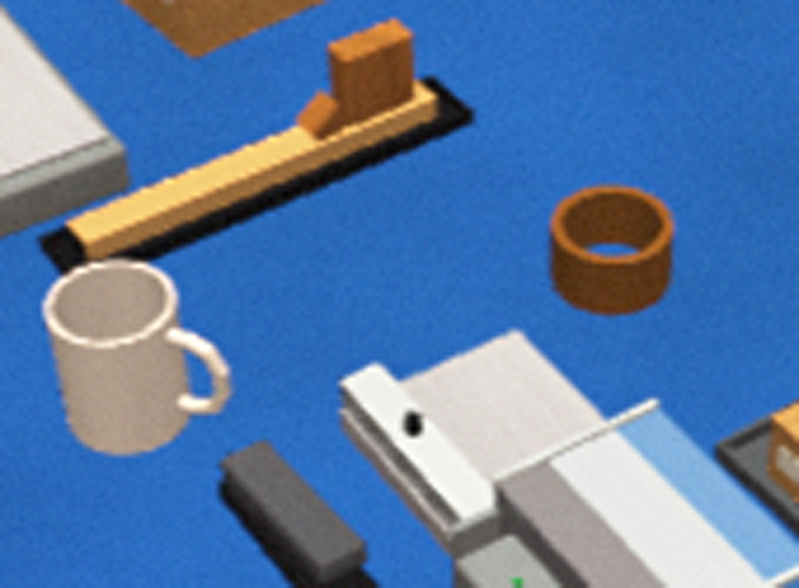

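```bash
python3 - <<'E'
from h import *
go(.42,.12,.24,1.7)
E
```

```text
grasp now [ 0.4876 -0.3111  0.2035] jaw deg -71.2 q7 -0.83 -> step [  75.  -429.9  -36.8] twist -1.272
```

>>> move_arm(steps=[[9,-55,-10,-0.15],[18,-110,-20,-0.3],[28,-165,-37,-0.45],[38,-220,-37,-0.6],[48,-275,-37,-0.75],[58,-330,-37,-0.9],[68,-385,-37,-1.05],[75,-430,-37,-1.2],[75,-430,-37,-1.272],[75,-430,-37,-1.272],[75,-430,-37,-1.272]], grip=88)

```text
clock: 57.78
position: [0.4204, 0.1191, 0.3991]
ee_rot: [2.193, 2.249, -0.0]
force: [0.6, -0.3, -0.4]
width: 0.959
```

```bash
python3 - <<'E'
from h import *
info(); grab("wrist","dd_w")
E
```

```text
t 57.77 grasp [0.4203 0.1191 0.2401] jaw 1.46 zax [-0.0001 -0.0002 -1.    ] F [ 0.5604 -0.3095 -0.3941] w 88.1 q [ 0.1499  0.1941 -0.6263  1.9731  0.1337  1.0147 -0.5129]
```

View pics/dd_w.png

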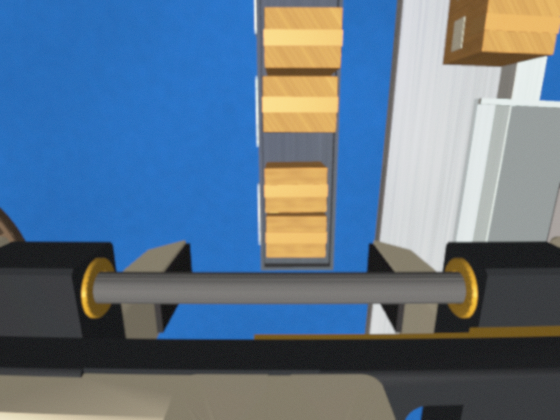

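```bash
python3 - <<'E'
from h import *
import sys
st=arm.observe(); W=cam("wrist",st)
for n,c,z in (("t2",[(264,77),(338,77),(336,131),(263,131)],.092),("t1",[(264,9),(342,9),(341,67),(264,67)],.092),("s1",[(265,183),(327,183),(327,212),(265,212)],.056),("s2",[(266,230),(327,230),(326,257),(266,257)],.056)):
    w=onz(W,c,z); print(n,w[:,:2].tolist(),w.mean(0))
print("tray",onz(W,[(262,267),(333,266),(258,140),(337,140),(256,30),(341,30)],.015))
E
python3 - <<'E'
import cv2
a=cv2.imread("pics/dd_w_raw.png")[0:280,240:360]
cv2.imwrite("pics/dd_z.png",cv2.resize(a[140:],None,fx=5,fy=4,interpolation=cv2.INTER_CUBIC))
E
```

```text
t2 [[0.40528140550374925, 0.2201034829885016], [0.46396251036381386, 0.22173827049035405], [0.46510106803575524, 0.17975566364798315], [0.4051305262032932, 0.17812322890630583]] [0.4349 0.1999 0.092 ]
t1 [[0.40446270114740934, 0.269350788347667], [0.46387254693419483, 0.2710632048069675], [0.46584545200064553, 0.22928268073985084], [0.40515949767715087, 0.2275778331229576]] [0.4348 0.2493 0.092 ]
s1 [[0.40611374281332724, 0.12822469282586407], [0.46559255064588867, 0.1298097627784789], [0.46737237075554033, 0.10100276080665677], [0.40656974346946456, 0.09939663463765035]] [0.4364 0.1146 0.056 ]
s2 [[0.40785396653249123, 0.08087000678103058], [0.4685305237567525, 0.08246325666100723], [0.46933266332384876, 0.05359459226344826], [0.40832151014520024, 0.052006499211617346]] [0.4385 0.0672 0.056 ]
tray [[0.4026 0.0222 0.015 ]
 [0.4846 0.0256 0.015 ]
 [0.3965 0.1662 0.015 ]
 [0.4793 0.1685 0.015 ]
 [0.3932 0.2723 0.015 ]
 [0.4764 0.2746 0.015 ]]
```

View pics/dd_z.png

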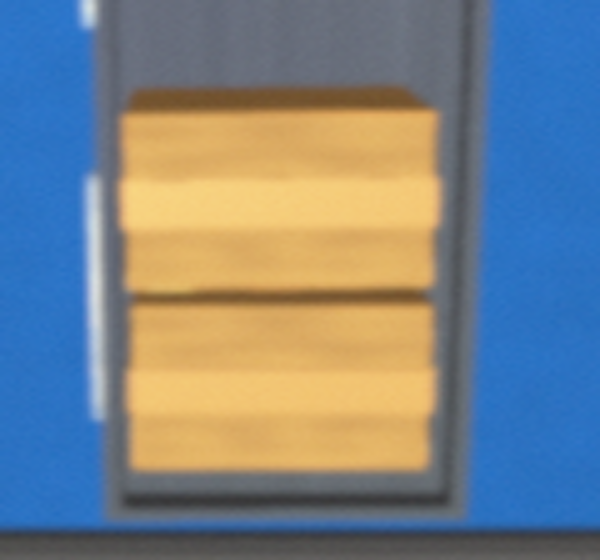

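```bash
python3 - <<'E'
from h import *
go(.435,.2,.12,2.0); go(.435,.2,.068,2.0)
E
```

```text
grasp now [0.4202 0.1192 0.2401] jaw deg 1.5 q7 -0.51 -> step [ 80.4  16.9 120.1] twist -0.009
grasp now [0.4202 0.1192 0.2401] jaw deg 1.5 q7 -0.51 -> step [ 80.4  16.9 172.1] twist -0.009
```

>>> move_arm(steps=[[40,8,0,-0.009],[80.5,17,0,-0.009],[80.5,17,40,-0.009],[80.5,17,90,-0.009],[80.5,17,140,-0.009],[80.5,17,165,-0.009],[80.5,17,172,-0.009],[80.5,17,172,-0.009],[80.5,17,172,-0.009]])

```text
clock: 58.95
position: [0.4349, 0.2013, 0.2283]
ee_rot: [2.178, 2.263, 0.003]
force: [-0.1, -0.1, -0.0]
width: 0.958
```

>>> move_arm(steps=[[0,0,0,0],[0,0,0,0],[0,0,0,0],[0,0,0,0],[0,0,0,0]], grip=50, grip_force=12)

```text
clock: 59.58
position: [0.4345, 0.2012, 0.2274]
ee_rot: [2.178, 2.264, 0.0]
force: [-0.2, -1.5, 4.7]
width: 0.653
```

```bash
python3 - <<'E'
from h import *
info()
E
```

```text
t 59.58 grasp [0.4345 0.2012 0.0684] jaw 2.23 zax [ 0.0003 -0.     -1.    ] F [-0.2222 -1.4975  4.6973] w 59.9 q [-0.1309  0.5043 -0.5443  2.0777  0.4174  0.6656 -0.9149]
```

>>> move_arm(steps=[[4,0,0,0],[9,0,0,0],[14,0,0,0],[19,0,0,0],[24,0,0,0],[29,0,0,0],[34,0,0,0],[39,0,0,0],[44,0,0,0],[49,0,0,0],[54,0,0,0],[59,0,0,0],[63,0,0,0],[65,0,0,0],[65,0,0,0],[65,0,0,0]])

```text
clock: 61.58
position: [0.4317, 0.2664, 0.2272]
ee_rot: [-2.177, -2.264, -0.001]
force: [-0.9, -1.2, -0.2]
width: 0.653
```

>>> move_arm(steps=[[0,0,0,0],[0,0,0,0],[0,0,0,0],[0,0,0,0]], grip=84)

```text
clock: 62.08
position: [0.4318, 0.2661, 0.2272]
ee_rot: [-2.178, -2.264, -0.0]
force: [-0.1, -0.4, 0.5]
width: 0.913
```

>>> move_arm(steps=[[0,0,-25,0],[0,0,-60,0],[-40,0,-80,0],[-90,0,-80,0],[-144,2,-80,0],[-144,2,-80,0],[-144,2,-80,0]])

```text
clock: 62.95
position: [0.4395, 0.1225, 0.3074]
ee_rot: [2.178, 2.264, 0.001]
force: [-0.4, 0.4, -0.0]
width: 0.918
```

```bash
python3 - <<'E'
from h import *
info(); go(.4375,.121,.045,2.0); grab("top","ee_top",(130,160,330,310),4);grab("wrist","ee_w")
E
```

```text
t 62.95 grasp [0.4396 0.1225 0.1484] jaw 2.19 zax [ 0.0005  0.0005 -1.    ] F [-0.3925  0.4136 -0.0446] w 84.2 q [ 0.1029  0.3506 -0.6099  2.0522  0.2731  0.8164 -0.629 ]
grasp now [0.4395 0.1225 0.1484] jaw deg 2.2 q7 -0.63 -> step [ -1.4  -2.1 103.4] twist 0.003
```

View pics/ee_top.png

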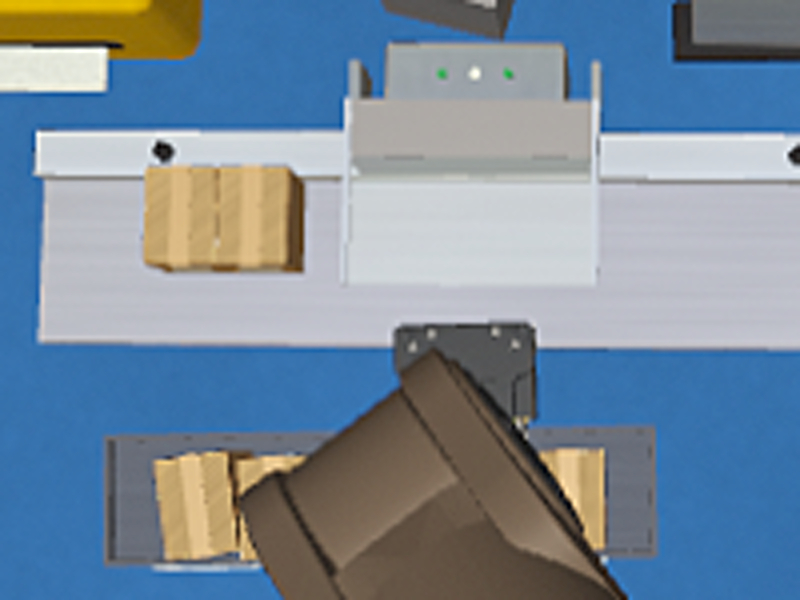

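View pics/ee_w.png

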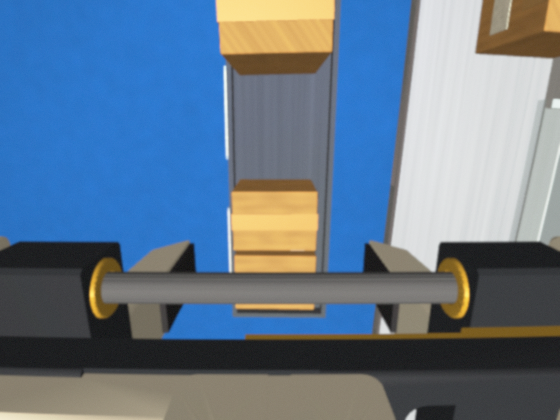

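>>> move_arm(steps=[[-1.5,-2,40,0],[-1.5,-2,80,0],[-1.5,-2,98,0],[-1.5,-2,103,0],[-1.5,-2,103,0]])

```text
clock: 63.68
position: [0.4375, 0.1216, 0.2044]
ee_rot: [-2.176, -2.266, -0.0]
force: [0.2, -0.3, -0.1]
width: 0.919
```

>>> move_arm(steps=[[0,0,0,0],[0,0,0,0],[0,0,0,0],[0,0,0,0],[0,0,0,0],[-4,0,0,0],[-8,0,0,0],[-12,0,0,0],[-14,0,0,0],[-15,0,0,0],[-15,0,0,0]], grip=50, grip_force=12)

```text
clock: 65.05
position: [0.4386, 0.1061, 0.2047]
ee_rot: [2.177, 2.264, 0.003]
force: [0.7, 2.6, 5.3]
width: 0.65
```

```bash
python3 - <<'E'
from h import *
info()
E
```

```text
t 65.05 grasp [0.4388 0.1062 0.0457] jaw 2.23 zax [ 0.0016  0.0012 -1.    ] F [0.6697 2.5636 5.2668] w 59.7 q [ 0.0324  0.5056 -0.5024  2.1606  0.444   0.5727 -0.7566]
```

>>> move_arm(steps=[[0,0,0,0],[0,0,0,0],[0,0,0,0],[0,0,0,0]], grip=84)

```text
clock: 65.55
position: [0.438, 0.1056, 0.2041]
ee_rot: [-2.178, -2.264, 0.0]
force: [-0.1, 1.6, 0.2]
width: 0.916
```

>>> move_arm(steps=[[0,0,-30,0],[0,0,-80,0],[40,0,-130,0],[90,0,-150,0],[140,0,-150,0],[190,0,-150,0],[205,0,-150,0],[205,0,-150,0],[205,0,-150,0]])

```text
clock: 66.68
position: [0.4305, 0.3089, 0.3539]
ee_rot: [2.179, 2.262, -0.002]
force: [-0.1, 0.5, -0.6]
width: 0.914
```

```bash
python3 - <<'E'
from h import *
info(); grab("top","ff_top",(130,160,330,310),4);grab("wrist","ff_w")
E
```

```text
t 66.67 grasp [0.4305 0.3086 0.1949] jaw 2.13 zax [-0.0003 -0.0016 -1.    ] F [-0.074   0.4715 -0.5567] w 83.9 q [-0.227   0.416  -0.6618  1.8292  0.3007  0.9997 -0.9754]
```

View pics/ff_top.png

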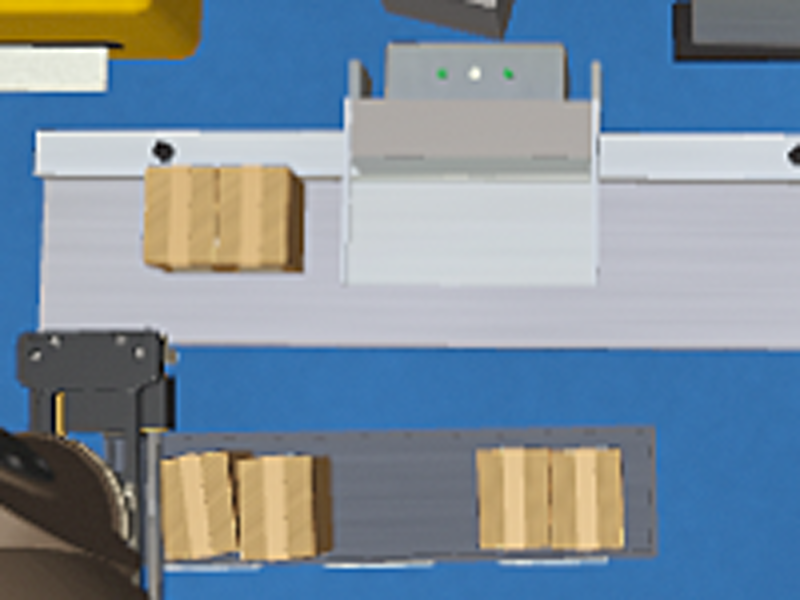

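View pics/ff_w.png

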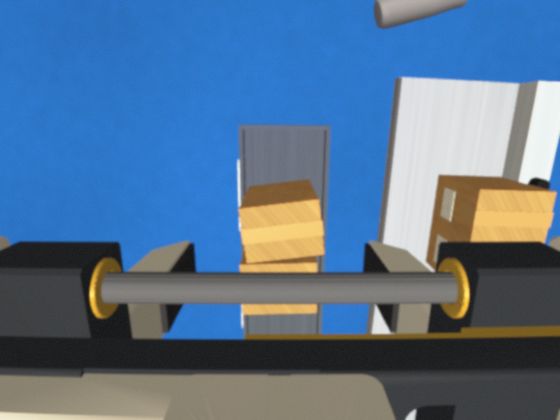

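```bash
python3 - <<'E'
from h import *
T=cam("top")
c=onz(T,(np.array([(155,460),(224,453),(234,554),(168,560)])+.5)/4-.5+[130,160],.092);print(c,c.mean(0))
W=cam("wrist"); w=onz(W,[(241,213),(318,194),(323,247),(247,262)],.092);print(w,w.mean(0))
go(c.mean(0)[0],c.mean(0)[1],.068,2.0)
E
```

```text
[[0.4587 0.3201 0.092 ]
 [0.4635 0.2784 0.092 ]
 [0.4038 0.2709 0.092 ]
 [0.3995 0.3106 0.092 ]] [0.4314 0.295  0.092 ]
[[0.4023 0.3095 0.092 ]
 [0.4579 0.3258 0.092 ]
 [0.4644 0.2851 0.092 ]
 [0.4072 0.2707 0.092 ]] [0.433  0.2978 0.092 ]
grasp now [0.4306 0.3089 0.1951] jaw deg 2.1 q7 -0.98 -> step [-13.7   0.3 127.1] twist 0.002
```

```bash
python3 - <<'E'
from h import *
T=cam("top")
for n,q,z in (("t2",[(238,458),(313,455),(318,556),(240,558)],.092),("s1",[(478,451),(548,450),(549,549),(480,551)],.056),("s2",[(553,451),(621,450),(624,547),(552,549)],.056)):
    c=onz(T,(np.array(q)+.5)/4-.5+[130,160],z);print(n,c[:,:2].tolist(),c.mean(0))
E
python3 - <<'E'
import cv2
a=cv2.imread("pics/ff_top_raw.png")[265:305,155:305]
cv2.imwrite("pics/ff_z.png",cv2.resize(a,None,fx=5.3,fy=5.3,interpolation=cv2.INTER_CUBIC))
E
```

```text
t2 [[0.460664969786333, 0.26991060285732643], [0.463060849000392, 0.22488523570261698], [0.4033855186128991, 0.22065825892446742], [0.4014645887122358, 0.267285497760482]] [0.4321 0.2457 0.092 ]
s1 [[0.4665532377617722, 0.1289054170419559], [0.467549729341521, 0.08598406835568334], [0.40732564390818865, 0.08475018979068288], [0.4057140141317547, 0.1268612482099175]] [0.4368 0.1066 0.056 ]
s2 [[0.46696463379180003, 0.08291301073376851], [0.4678922616013467, 0.04124592595443004], [0.4088856487050207, 0.039000005445232036], [0.40734123694969293, 0.082919570949072]] [0.4378 0.0615 0.056 ]
```

View pics/ff_z.png

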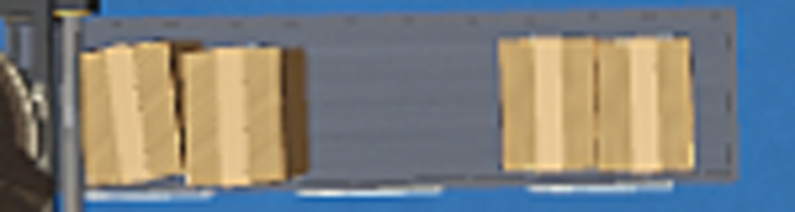

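>>> move_arm(steps=[[-8,1,40,0],[-14,1,90,0],[-14,1,120,0],[-14,1,127,0],[-14,1,127,0]])

```text
clock: 67.4
position: [0.432, 0.2964, 0.2277]
ee_rot: [2.178, 2.263, 0.0]
force: [0.3, 0.2, -0.6]
width: 0.913
```

>>> move_arm(steps=[[0,0,0,0],[0,0,0,0],[0,0,0,0],[0,0,0,0],[0,0,0,0],[0,0,0,0],[4,0,0,0],[8,0,0,0],[12,0,0,0],[16,0,0,0],[20,0,0,0],[22,0,0,0],[22,0,0,0]], grip=50, grip_force=30)

```text
clock: 69.03
position: [0.4313, 0.3181, 0.228]
ee_rot: [2.177, 2.262, 0.0]
force: [0.2, -4.8, 10.8]
width: 0.672
```

```bash
python3 - <<'E'
from h import *
info()
E
```

```text
t 69.03 grasp [0.4316 0.3179 0.069 ] jaw 2.19 zax [ 0.0015 -0.0012 -1.    ] F [ 0.2247 -4.8163 10.759 ] w 61.6 q [-0.3251  0.5799 -0.5679  1.9394  0.4503  0.7495 -1.1172]
```

>>> move_arm(steps=[[0,0,0,0],[0,0,0,0],[0,0,0,0],[0,0,0,0]], grip=84)

```text
clock: 69.53
position: [0.4307, 0.3186, 0.2271]
ee_rot: [-2.178, -2.264, 0.0]
force: [-0.5, 0.6, 0.0]
width: 0.911
```

>>> move_arm(steps=[[0,0,-30,0],[0,0,-60,0],[-35,0,-60,0],[-71,0,-60,0],[-71,0,-60,0],[-71,0,-60,0]])

```text
clock: 70.28
position: [0.4336, 0.2481, 0.2874]
ee_rot: [-2.178, -2.264, -0.001]
force: [-0.7, 0.2, -1.1]
width: 0.919
```

```bash
python3 - <<'E'
from h import *
info();go(.4321,.2457,.068,2.0); grab("top","gg_top",(130,160,330,310),4);grab("wrist","gg_w")
E
```

```text
t 70.28 grasp [0.4336 0.2482 0.1284] jaw 2.23 zax [ 0.0003  0.0007 -1.    ] F [-0.6723  0.1902 -1.0965] w 84.4 q [-0.145   0.4524 -0.633   1.9738  0.3588  0.8264 -0.9381]
grasp now [0.4336 0.2481 0.1284] jaw deg 2.2 q7 -0.94 -> step [-2.4 -1.6 60.4] twist 0.004
```

View pics/gg_top.png

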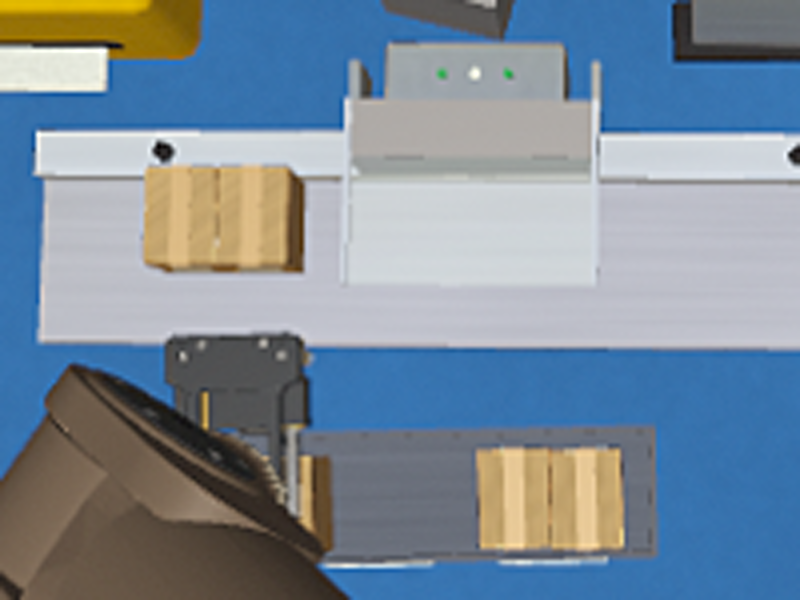

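View pics/gg_w.png

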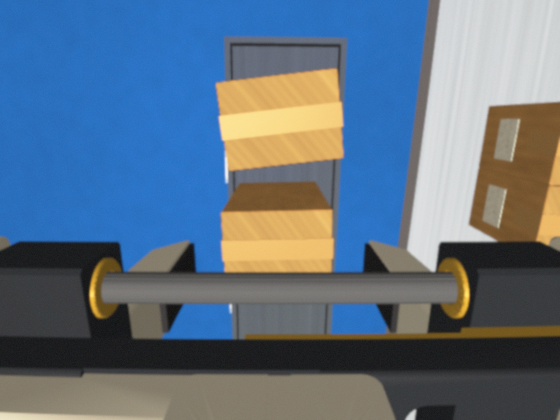

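>>> move_arm(steps=[[-2,-1,30,0],[-2,-1,54,0],[-2,-1,60,0],[-2,-1,60,0],[-2,-1,60,0]])

```text
clock: 71.0
position: [0.4329, 0.2461, 0.228]
ee_rot: [2.177, 2.264, 0.002]
force: [0.0, -0.1, 0.2]
width: 0.915
```

>>> move_arm(steps=[[0,0,0,0],[0,0,0,0],[0,0,0,0],[0,0,0,0],[0,0,0,0],[0,0,0,0],[4,0,0,0],[8,0,0,0],[12,0,0,0],[15,0,0,0],[17,0,0,0],[17,0,0,0]], grip=50, grip_force=30)

```text
clock: 72.5
position: [0.4324, 0.2623, 0.2275]
ee_rot: [2.178, 2.263, 0.0]
force: [0.5, -2.7, 5.1]
width: 0.651
```

>>> move_arm(steps=[[0,0,0,0],[0,0,0,0],[0,0,0,0],[0,0,0,0]], grip=84)

```text
clock: 73.0
position: [0.4319, 0.2626, 0.2271]
ee_rot: [-2.178, -2.264, 0.0]
force: [-0.4, -0.2, 0.1]
width: 0.913
```

>>> move_arm(steps=[[0,0,-30,0],[0,0,-100,0],[10,0,-130,0],[-40,0,-130,0],[-60,0,-130,0],[-60,0,-130,0]])

```text
clock: 73.75
position: [0.4345, 0.2011, 0.3572]
ee_rot: [2.18, 2.261, -0.001]
force: [0.4, 0.9, -0.1]
width: 0.915
```

```bash
python3 - <<'E'
from h import *
info(); grab("top","hh_top",(145,255,305,315),5);grab("wrist","hh_w")
E
```

```text
t 73.75 grasp [0.4345 0.2009 0.1982] jaw 2.07 zax [ 0.0001 -0.0011 -1.    ] F [ 0.3806  0.9083 -0.0957] w 84.0 q [-0.0009  0.3303 -0.6789  1.9397  0.253   0.957  -0.7646]
```

View pics/hh_top.png

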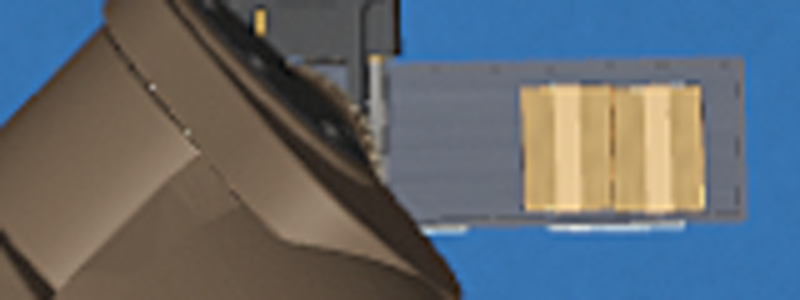

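View pics/hh_w.png

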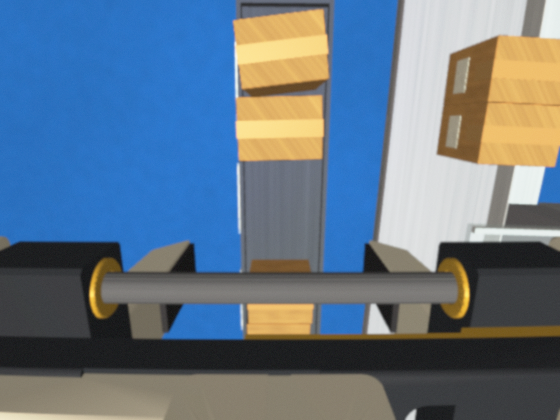

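```bash
python3 - <<'E'
from h import *
st=arm.observe();W=cam("wrist",st)
for q in ([(234,23),(321,12),(328,78),(243,90)],[(237,97),(321,96),(323,159),(238,160)]):
    w=onz(W,q,.092);e=np.diff(np.r_[w,w[:1]],axis=0);print(w[:,:2].tolist(),w.mean(0),np.linalg.norm(e,axis=1),np.degrees(np.arctan2(e[:,1],e[:,0])))
    last=w.mean(0)
    if q[0][0]==234: go(w.mean(0)[0],w.mean(0)[1],.068,9.0)
E
```

```text
[[0.39933957075740145, 0.33233785249004083], [0.455952027040932, 0.3411750017538883], [0.46339843580308226, 0.30049757675671024], [0.4059193020929063, 0.29043569165132144]] [0.4312 0.3161 0.092 ] [0.0573 0.0414 0.0584 0.0424] [   8.8722  -79.6263 -170.0708   98.9241]
grasp now [0.4342 0.2032 0.1983] jaw deg 2.2 q7 -0.77 -> step [112.9   1.3 130.4] twist -0.118
[[0.4018687894771719, 0.28569684782872584], [0.45943619112049333, 0.28861037862850586], [0.46381316372088205, 0.24562886313078006], [0.40301740728228114, 0.24252403329916244]] [0.432  0.2656 0.092 ] [0.0576 0.0432 0.0609 0.0432] [   2.8973  -84.1854 -177.0765   91.524 ]
```

>>> move_arm(steps=[[50,1,0,-0.06],[100,1,0,-0.128],[113,1,30,-0.128],[113,1,80,-0.128],[113,1,120,-0.128],[113,1,130,-0.128],[113,1,130,-0.128],[113,1,130,-0.128]])

```text
clock: 74.85
position: [0.4313, 0.3164, 0.2288]
ee_rot: [2.028, 2.399, 0.004]
force: [0.6, 0.1, 0.2]
width: 0.918
```

>>> move_arm(steps=[[0,0,0,0],[0,0,0,0],[0,0,0,0],[0,0,0,0],[0,0,0,0],[0,0,0,0],[0,0,0,0.04],[0,0,0,0.08],[0,0,0,0.12],[0,0,0,0.131],[0,0,0,0.131]], grip=50, grip_force=30)

```text
clock: 76.22
position: [0.431, 0.3158, 0.2276]
ee_rot: [2.181, 2.261, 0.001]
force: [0.1, -1.3, 6.0]
width: 0.651
```

```bash
python3 - <<'E'
from h import *
info()
E
```

```text
t 76.22 grasp [0.4311 0.3158 0.0686] jaw 2.05 zax [ 0.0007  0.0003 -1.    ] F [ 0.0869 -1.3402  6.0297] w 59.8 q [-0.3164  0.5801 -0.5746  1.9434  0.454   0.7475 -1.1205]
```

>>> move_arm(steps=[[0,0,0,0],[0,0,0,0],[0,0,0,0],[0,0,0,0]], grip=84)

```text
clock: 76.72
position: [0.4309, 0.3155, 0.2271]
ee_rot: [-2.181, -2.261, 0.0]
force: [0.4, -0.0, 0.5]
width: 0.911
```

>>> move_arm(steps=[[0,0,-30,0],[0,0,-90,0],[-30,30,-130,0],[-50,90,-130,0],[-63,150,-130,0],[-63,150,-130,0],[-63,150,-130,0]])

```text
clock: 77.6
position: [0.5827, 0.2582, 0.3567]
ee_rot: [-2.18, -2.26, 0.001]
force: [-0.8, -0.1, 0.3]
width: 0.914
```

```bash
python3 - <<'E'
from h import *
info(); grab("wrist","ii_w"); grab("top","ii_top",(130,160,330,310),4); grab("scene","ii_sc",(220,180,430,345),3.6)
E
```

```text
t 77.60 grasp [0.5825 0.2582 0.1977] jaw 2.06 zax [-0.0013  0.0002 -1.    ] F [-0.7688 -0.0893  0.3462] w 83.9 q [-0.1065  0.5725 -0.6099  1.5614  0.3508  1.1203 -0.7599]
```

View pics/ii_top.png

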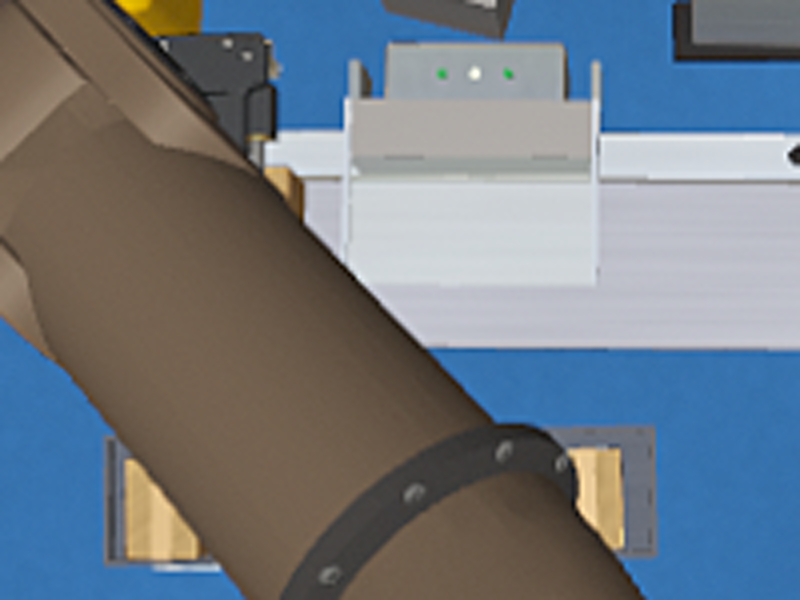

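View pics/ii_w.png

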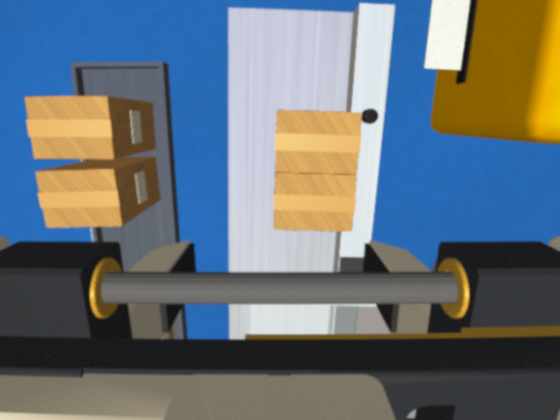

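View pics/ii_sc.png

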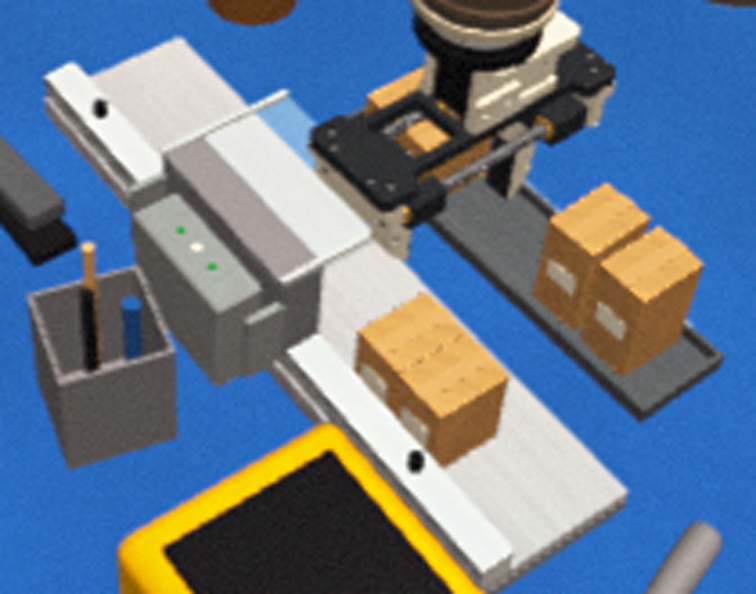

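```bash
python3 - <<'E'
from h import *
st=arm.observe();W=cam("wrist",st)
for q in ([(276,112),(360,112),(359,171),(274,172)],[(275,174),(356,174),(354,230),(275,230)]):
    w=onz(W,q,.09);e=np.diff(np.r_[w,w[:1]],axis=0);print(w[:,:2].tolist(),w.mean(0),np.linalg.norm(e,axis=1),np.degrees(np.arctan2(e[:,1],e[:,0])))
T=cam("top")
c=onz(T,(np.array([(145,167),(216,167),(216,265),(145,265)])+.5)/4-.5+[130,160],.09);print(c.mean(0))
c=onz(T,(np.array([(218,167),(292,167),(292,265),(218,265)])+.5)/4-.5+[130,160],.09);print(c.mean(0))
go(.609,.312,.074,.27)
E
```

```text
[[0.5765513364508335, 0.3323860873809526], [0.6352819077366686, 0.3347664866422113], [0.6385066440372921, 0.2933241950400823], [0.576617657614343, 0.29015983146456936]] [0.6067 0.3127 0.09  ] [0.0588 0.0416 0.062  0.0422] [   2.321   -85.5506 -177.073    90.09  ]
[[0.5773972648199553, 0.2887210780336571], [0.6365206559166767, 0.29103913753197597], [0.6390908743347389, 0.2481201952131794], [0.5789085654759889, 0.24582781977754167]] [0.608  0.2684 0.09  ] [0.0592 0.043  0.0602 0.0429] [   2.2453  -86.5729 -177.8186   92.0179]
[0.6062 0.3099 0.09  ]
[0.6066 0.2642 0.09  ]
grasp now [0.5819 0.2589 0.1984] jaw deg 2.2 q7 -0.76 -> step [ 52.   29.2 124.4] twist 0.033
```

```bash
python3 - <<'E'
import cv2
a=cv2.imread("pics/a_top.png")[90:210,70:270]
cv2.imwrite("pics/yb.png",cv2.resize(a,None,fx=4,fy=4,interpolation=cv2.INTER_CUBIC))
a=cv2.imread("pics/ii_sc_raw.png")[250:420,220:420]
cv2.imwrite("pics/yb2.png",cv2.resize(a,None,fx=3.5,fy=3.5,interpolation=cv2.INTER_CUBIC))
E
```

```text
(no output)
```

View pics/yb.png

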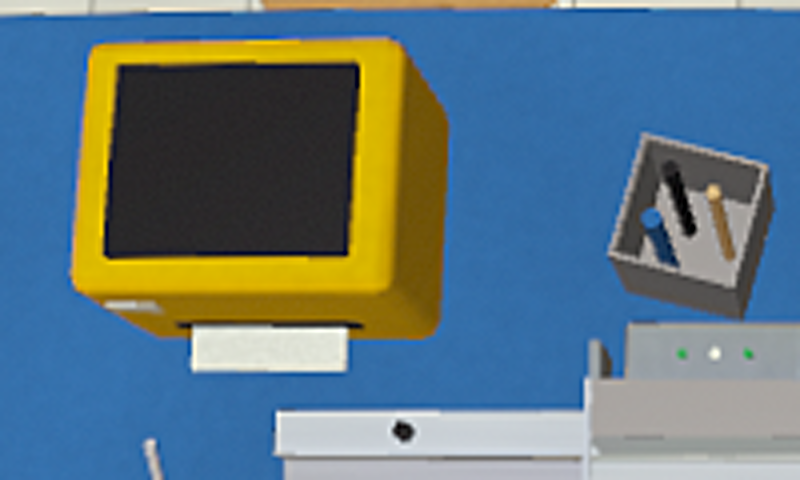

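View pics/yb2.png

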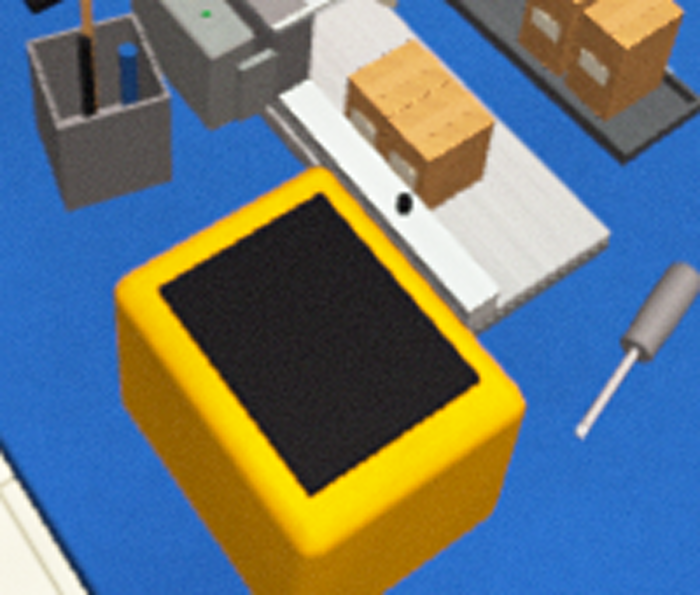

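```bash
python3 - <<'E'
from h import *
T=cam("top");S=cam("scene")
print(tri(T,[(167.5,163.3),(158,153.5)],S,[(312,298.6),(311.4,304.5)]))
print(onz(T,[(179.5,174.5)],0))
print("label",onz(T,[(118,183),(157,183)],.03))
E
```

```text
[[0.7206 0.3228 0.1332 0.0015]
 [0.7395 0.3428 0.1508 0.0031]]
[[0.7213 0.3216 0.    ]]
label [[0.6923 0.4768 0.03  ]
 [0.6926 0.3731 0.03  ]]
```

>>> move_arm(steps=[[25,14,0,0.015],[52,28,0,0.033],[52,28,20,0.033],[52,28,70,0.033],[52,28,110,0.033],[52,28,125,0.033],[52,28,126,0.033],[52,28,126,0.033]])

```text
clock: 78.75
position: [0.6095, 0.3113, 0.2329]
ee_rot: [2.218, 2.224, 0.004]
force: [0.5, -0.5, 0.6]
width: 0.913
```

>>> move_arm(steps=[[0,0,0,0],[0,0,0,0],[0,0,0,0],[0,0,0,0],[0,0,0,0],[0,0,0,0]], grip=40, grip_force=35)

```text
clock: 79.5
position: [0.6089, 0.3113, 0.2317]
ee_rot: [-2.218, -2.225, -0.0]
force: [-3.1, -0.4, 5.0]
width: 0.651
```

```bash
python3 - <<'E'
from h import *
info(); go(.5,.215,.105,2.0); go(.4345,.215,.105,2.0)
E
```

```text
t 79.50 grasp [0.6089 0.3114 0.0727] jaw 0.19 zax [-0.0001  0.0003 -1.    ] F [-3.0735 -0.4049  4.9593] w 59.8 q [-0.2245  0.7596 -0.5371  1.5497  0.4454  0.9565 -0.8974]
grasp now [0.6089 0.3113 0.0727] jaw deg 0.2 q7 -0.90 -> step [ -95.9 -109.2  -32.3] twist -0.032
grasp now [0.6089 0.3113 0.0727] jaw deg 0.2 q7 -0.90 -> step [ -95.7 -174.7  -32.3] twist -0.032
```

```bash
python3 - <<'E'
from h import *
go(.436,.212,.160,2.0); go(.436,.212,.0575,2.0)
E
```

```text
grasp now [0.6089 0.3113 0.0727] jaw deg 0.2 q7 -0.90 -> step [ -98.7 -173.2  -87.3] twist -0.032
grasp now [0.6089 0.3113 0.0727] jaw deg 0.2 q7 -0.90 -> step [ -98.7 -173.2   15.2] twist -0.032
```

>>> move_arm(steps=[[0,0,-30,0],[0,0,-65,0],[-20,-35,-88,-0.01],[-50,-85,-88,-0.02],[-80,-135,-88,-0.032],[-98.5,-173,-88,-0.032],[-98.5,-173,-88,-0.032],[-98.5,-173,-88,-0.032],[-98.5,-173,-88,-0.032]], grip=40, grip_force=45)

```text
clock: 80.62
position: [0.4374, 0.2125, 0.3192]
ee_rot: [-2.182, -2.259, -0.001]
force: [-0.2, 0.6, -1.5]
width: 0.65
```

```bash
python3 - <<'E'
from h import *
info(); go(.436,.212,.0575,2.0); grab("wrist","jj_w"); grab("scene","jj_sc",(220,180,430,345),3.6)
E
```

```text
t 80.62 grasp [0.4375 0.2126 0.1602] jaw 1.99 zax [ 0.0005  0.0008 -1.    ] F [-0.1631  0.6035 -1.4544] w 59.7 q [-0.0388  0.3931 -0.6701  1.9691  0.3128  0.8819 -0.8385]
grasp now [0.4374 0.2125 0.1602] jaw deg 2.0 q7 -0.84 -> step [ -0.5  -1.4 102.7] twist -0.000
```

View pics/jj_w.png

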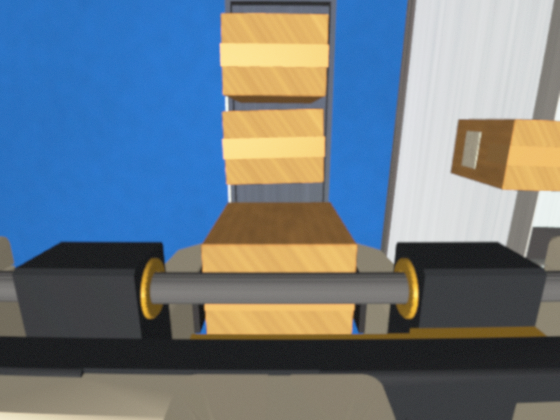

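View pics/jj_sc.png

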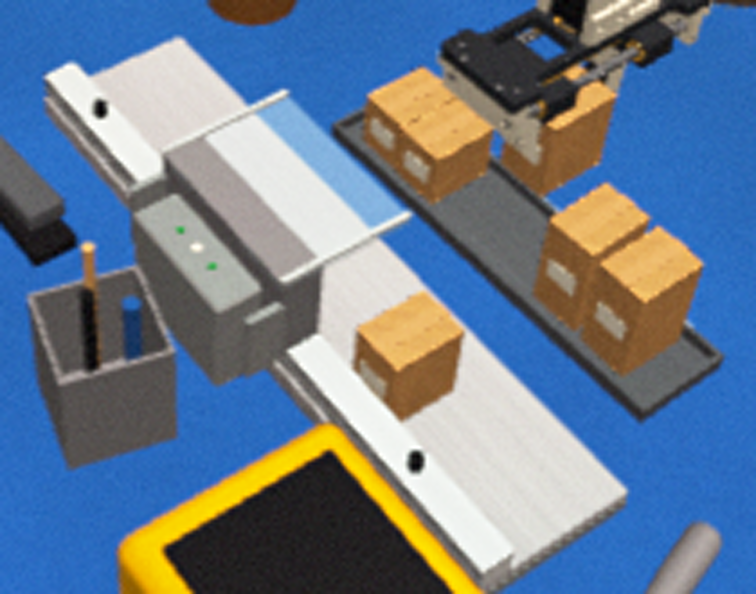

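>>> move_arm(steps=[[-0.5,-1.5,35,0],[-0.5,-1.5,70,0],[-0.5,-1.5,90,0],[-0.5,-1.5,98,0],[-0.5,-1.5,101,0],[-0.5,-1.5,102.5,0],[-0.5,-1.5,103,0],[-0.5,-1.5,103,0]])

```text
clock: 81.72
position: [0.4351, 0.2114, 0.2166]
ee_rot: [2.182, 2.259, 0.001]
force: [0.3, 0.3, -1.9]
width: 0.649
```

```bash
python3 - <<'E'
from h import *
info()
E
```

```text
t 81.72 grasp [0.4352 0.2115 0.0576] jaw 1.99 zax [ 0.0007  0.0002 -1.    ] F [ 0.2603  0.2875 -1.8551] w 59.6 q [-0.1325  0.536  -0.5709  2.0721  0.4678  0.6594 -0.9819]
```

>>> move_arm(steps=[[0,0,0.5,0],[0,0,1,0],[0,0,1.5,0],[0,0,1.5,0]])

```text
clock: 82.22
position: [0.435, 0.2115, 0.2156]
ee_rot: [2.182, 2.259, 0.0]
force: [-2.4, -2.5, 13.7]
width: 0.653
```

>>> move_arm(steps=[[0,0,0,0],[0,0,0,0],[0,0,0,0],[0,0,0,0]], grip=84)

```text
clock: 82.72
position: [0.435, 0.2114, 0.2146]
ee_rot: [-2.182, -2.26, 0.0]
force: [0.1, -0.7, 0.8]
width: 0.913
```

>>> move_arm(steps=[[0,0,-30,0],[0,0,-80,0],[10,30,-130,0],[30,90,-140,0],[50,150,-140,0],[50,172,-140,0],[50,172,-140,0]])

```text
clock: 83.6
position: [0.6065, 0.2671, 0.3536]
ee_rot: [-2.184, -2.258, 0.001]
force: [-0.3, -0.1, 0.1]
width: 0.914
```

```bash
python3 - <<'E'
from h import *
info(); grab("wrist","kk_w"); grab("scene","kk_sc",(220,180,430,345),3.6); go(.609,.2675,.0725,.27)
E
```

```text
t 83.60 grasp [0.6063 0.2671 0.1946] jaw 1.91 zax [-0.0008 -0.0001 -1.    ] F [-0.3357 -0.1305  0.0547] w 83.9 q [-0.1161  0.6163 -0.6128  1.496   0.3726  1.1484 -0.7628]
grasp now [0.6043 0.2675 0.1952] jaw deg 2.0 q7 -0.76 -> step [ -0.1   4.8 122.7] twist 0.031
```

View pics/kk_w.png

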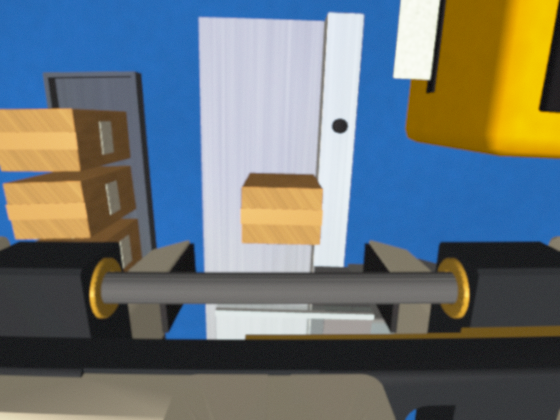

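View pics/kk_sc.png

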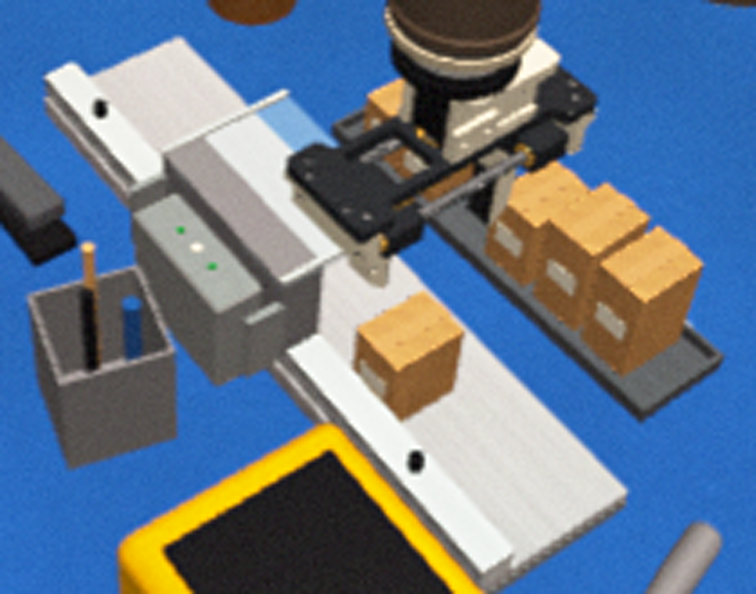

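>>> move_arm(steps=[[0,4,0,0.031],[0,4,40,0.031],[0,4,85,0.031],[0,4,112,0.031],[0,4,122,0.031],[0,4,122,0.031],[0,4,122,0.031]])

```text
clock: 84.58
position: [0.6095, 0.2679, 0.2343]
ee_rot: [2.217, 2.225, 0.003]
force: [0.2, 0.1, -0.0]
width: 0.913
```

>>> move_arm(steps=[[0,0,0,0],[0,0,0,0],[0,0,0,0],[0,0,0,0],[0,0,0,0],[0,0,0,0]], grip=40, grip_force=45)

```text
clock: 85.32
position: [0.609, 0.2677, 0.233]
ee_rot: [-2.217, -2.226, 0.0]
force: [-1.3, -0.5, 6.1]
width: 0.65
```

```bash
python3 - <<'E'
from h import *
info(); go(.437,.157,.160,2.0); go(.437,.157,.0575,2.0)
E
```

```text
t 85.33 grasp [0.6089 0.2677 0.074 ] jaw 0.23 zax [-0.0001  0.0001 -1.    ] F [-1.3176 -0.5282  6.1181] w 59.7 q [-0.1495  0.7368 -0.5536  1.6006  0.4542  0.9355 -0.8568]
grasp now [0.609  0.2677 0.074 ] jaw deg 0.2 q7 -0.86 -> step [-110.  -172.4  -86. ] twist -0.031
grasp now [0.609  0.2677 0.074 ] jaw deg 0.2 q7 -0.86 -> step [-110.  -172.4   16.5] twist -0.031
```

>>> move_arm(steps=[[0,0,-30,0],[0,0,-65,0],[0,-30,-88,0],[0,-75,-88,0],[-10,-115,-88,-0.02],[-55,-150,-88,-0.031],[-100,-172,-88,-0.031],[-110,-172.5,-88,-0.031],[-110,-172.5,-88,-0.031],[-110,-172.5,-88,-0.031],[-110,-172.5,-88,-0.031]])

```text
clock: 86.7
position: [0.4374, 0.158, 0.3207]
ee_rot: [-2.18, -2.261, -0.001]
force: [0.4, -0.5, -1.5]
width: 0.652
```

```bash
python3 - <<'E'
from h import *
info(); go(.437,.157,.058,2.0); grab("wrist","ll_w"); grab("scene","ll_sc",(220,180,430,345),3.6)
E
```

```text
t 86.70 grasp [0.4374 0.1582 0.1617] jaw 2.08 zax [ 0.0001  0.001  -1.    ] F [ 0.3809 -0.5114 -1.4529] w 59.9 q [ 0.0899  0.3616 -0.6897  2.0134  0.2989  0.8661 -0.7277]
grasp now [0.4374 0.158  0.1617] jaw deg 2.1 q7 -0.73 -> step [ -1.1  -0.4 103.7] twist 0.001
```

View pics/ll_w.png

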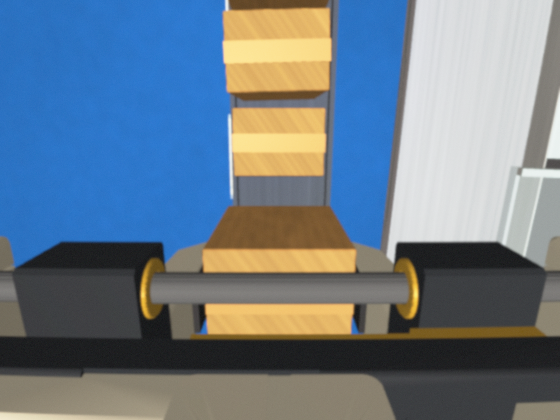

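View pics/ll_sc.png

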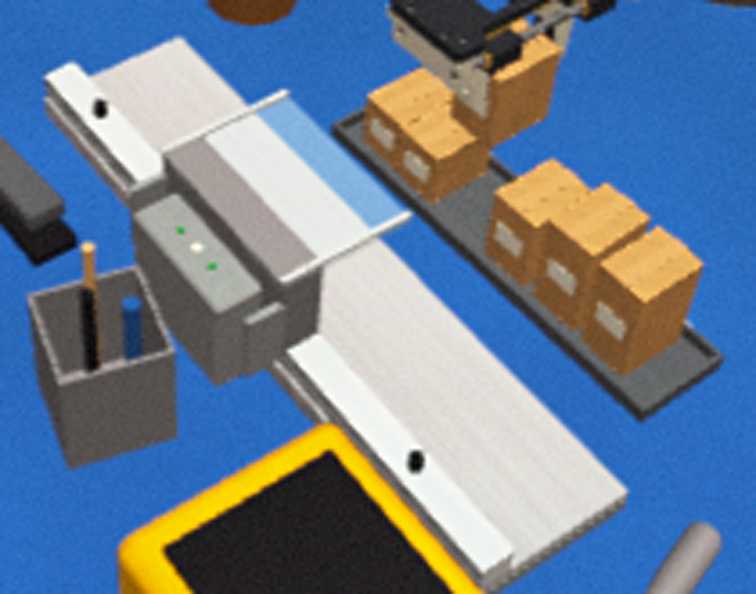

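```bash
python3 - <<'E'
from h import *
W=cam("wrist"); print(onz(W,[(234,175),(325,175),(233,109),(325,108)],.074))
E
```

```text
[[0.4056 0.1892 0.074 ]
 [0.4664 0.1914 0.074 ]
 [0.4047 0.2318 0.074 ]
 [0.4634 0.2345 0.074 ]]
```

>>> move_arm(steps=[[0.5,0,35,0],[0.5,0,70,0],[0.5,0,90,0],[0.5,0,98,0],[0.5,0,101,0],[0.5,0,103,0],[0.5,0,104,0],[0.5,0,104.5,0],[0.5,0,104.5,0]])

```text
clock: 87.92
position: [0.4372, 0.1574, 0.2169]
ee_rot: [2.182, 2.259, 0.001]
force: [-0.9, -0.4, 6.1]
width: 0.657
```

```bash
python3 - <<'E'
from h import *
info()
E
```

```text
t 87.92 grasp [0.4374 0.1574 0.0579] jaw 1.99 zax [ 0.0011 -0.     -1.    ] F [-0.862  -0.403   6.1165] w 60.3 q [-0.0172  0.5147 -0.58    2.1161  0.4718  0.637  -0.8898]
```

Touching the tray floor. Release, rise, check.

>>> move_arm(steps=[[0,0,0,0],[0,0,0,0],[0,0,0,0],[0,0,0,0]], grip=82)

```text
clock: 88.42
position: [0.4371, 0.1574, 0.2162]
ee_rot: [2.182, 2.26, -0.0]
force: [0.2, -0.4, -0.7]
width: 0.893
```

>>> move_arm(steps=[[0,0,-30,0],[0,0,-80,0],[0,0,-140,0],[-60,0,-160,0],[-120,0,-160,0],[-180,0,-160,0],[-240,0,-160,0],[-280,0,-160,0],[-280,0,-160,0],[-280,0,-160,0]])

```text
clock: 89.68
position: [0.4467, -0.1218, 0.3762]
ee_rot: [-2.182, -2.26, -0.0]
force: [1.3, 1.3, -0.2]
width: 0.894
```

```bash
python3 - <<'E'
from h import *
info(); grab("top","mm_top",(130,150,480,310),2.2); grab("scene","mm_sc"); im=cv2.imread("pics/mm_top_raw.png")[262:306,150:302]; cv2.imwrite("pics/mm_z.png",cv2.resize(im,None,fx=5.2,fy=5.2,interpolation=cv2.INTER_CUBIC))
E
```

```text
t 89.67 grasp [ 0.4467 -0.1217  0.2172] jaw 2.02 zax [-0.0001  0.0005 -1.    ] F [ 1.3259  1.2793 -0.2098] w 82.1 q [ 0.6601  0.2659 -0.6117  1.9522  0.1823  0.9779 -0.0023]
```

View pics/mm_top.png

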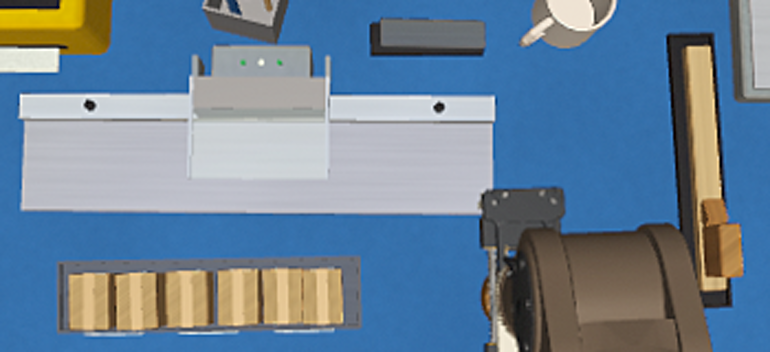

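View pics/mm_sc.png

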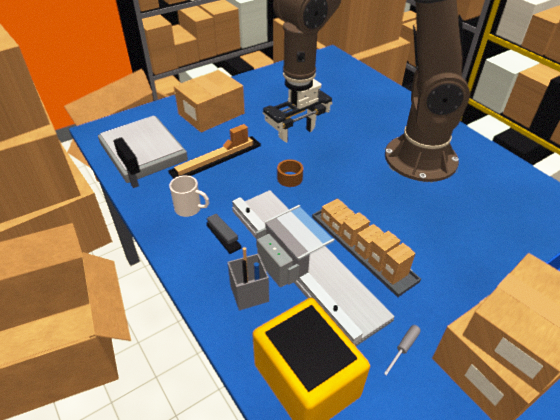

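View pics/mm_z.png

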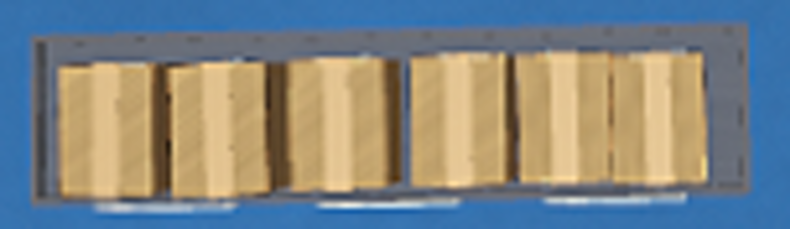

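```bash
python3 - <<'E'
from cell import arm
print(arm.sign_off())
E
```

```text
the job is handed in; nothing more can be done
None
```

I booked in the new cartons and handed the job in at about 90 s, within the 210 s limit. There were two of them; no third was on the bench.

**Reading:** I stood both cartons along the fence on the infeed. One was knocked aside and had nudged the other, so I re-placed one and squared up the other. I slid them under the hood with the stick and pressed them flush with the side of the bar, so they sat flat and square. They stayed there for about a second or more before I pushed them clear on the outfeed side. The stick then went back in its tray.

**Filing:** I slid the two tall cartons one way and the two short ones the other. My first grip slipped and left one tall carton turned by about 8°, so I gripped it again and turned it straight. Both new cartons went upright into the gap.

**Last checks:** The final camera views show all six cartons upright and square inside the row tray, in the order tall, tall, new, new, short, short. The outer new carton stands about 9 mm from its neighbour. The stick lies in its tray, the other things look unmoved, and the gripper is clear of everything. No final check failed; where the camera positions differed, it was by about 1–4 mm.

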